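Fetch the green glaze swatch from the back of a crowded hook

ROBOT

A 6-joint arm with a two-finger parallel gripper is mounted at the origin on the work surface. World frame = base frame: x ahead of the robot, y to its left, z up, the work surface at z = 0. Lengths are in m, angles in rad, forces in N, time in s.
With the tool pointing down it reaches from about 0.25 to 0.775 m from the base axis. Payload 4 kg.
Tool frame: the origin (TCP) lies midway between the tips of the shut fingers; the grasp point (between the pads) lies 19 mm behind it; y points along the fingers, x is the direction in which the jaws open and shut, and the axes are right-handed (so a half turn about y gives the same grasp; the last joint's range is limited). The gripper opens to 94 mm and grips with 3 to 60 N. Pads are 16 mm wide; open, the fingers measure 119 mm over their backs; the gripper's body (75 mm by 177 mm) begins 78 mm behind the grasp point.
Start: joints at [1.045, 0.087, 1.371, -0, 1.684, -0.103], TCP at [0.226, 0.502, 0.206] pointing down, gripper open.
Joint ranges: [-3.1, 3.1], [-0.76, 2.03], [0.27, 2.55], [-1.08, 4.22], [0.17, 2.65], [-2.57, 2.57]. Speed limits (rad/s): [2.79, 2.79, 3.14, 3.14, 3.14, 3.14].

INTERFACE

Orientations are given as a rotation vector (axis times angle).
In Python, from cell import r gives the robot as it stands.
- The arm moves only by the tool arm_command, never from a script. Its argument "targets" is text: rows parted by semicolons, each of 7 numbers parted by spaces: the shift along the tool's x, y, z in units of 30 mm (1.0 is 30 mm), then the turn, a rotation vector about the tool's x, y, z in units of 6 degrees (1.0 is 6 degrees), then the finger opening in mm, from 0 to 94. In form: x y z ax ay az fingers; .... A call has exactly 8 rows; each row is the pose to reach, as a shift and turn from the pose commanded when the call began, along the tool's axes at that moment; what a row does not reach only later rows make up. A row lasts 1/12 s, in which the tool goes at most 41.7 mm and 7.16 degrees, less where a joint would pass 70% of its speed; a pose out of reach is approached as far as the arm can. A call with a gripper value outside its range is refused whole. The fingers move at their own pace and stop on an object; the grip force is fixed at half the most. Time passes only in rows, so rows that repeat a pose let the fingers close, or fill a call up. It gives the time, the measured TCP pose, the force and the opening at its end, in the units of the state.
- r.read_state(): the state, without advancing time (a new reading comes with each control period).
- r.grab_frame(name): name is "scene" or "top"; returns the picture (384x512x3 uint8, blue, green, red); there is no depth.
- r.calibration(name): a dict with "fx", "fy", "cx", "cy" (pixels), "cam_to_world" (4x4, takes a point from camera to world coordinates). Camera axes: x right, y down, z forward; pixel columns grow to the right and rows downward; lengths in m; the calibration is good to about 2 mm. A picture is of the moment at which its call begins. calibration takes no time and is no camera call.
- r.hand_in(): hands the job in, once; it reports no verdict.
The state is a dict: "time": time; "q": joint angles; "joint_vel": joint speeds; "joint_torque": joint torques, N m; "position": TCP position; "tcp_rot": TCP orientation; "ft_force": force on the tool from outside, world axes, zero at the start; "wrist_torque": the same for the moment, N m; "grip_width": finger opening in m.
Only numpy, scipy, OpenCV 4.12 (cv2) and the standard library are available. Lean on these libraries where they do the work, as an engineer would, in place of code of your own. Each camera call takes 0.05 s, during which the arm holds its last target.

TASK

Take the white and the yellow glaze swatch off the front of the crowded hook and hang both on the spare hook, then push the pair back along the bar so that they bear together on the red sprung pad, keeping a light steady push for a moment so that its spring clearly gives, without driving it to its end. Then fetch the green swatch from the back of the crowded hook and stand it gently, fully down, in the slot of the wooden block. Let go of everything, force nothing, and leave the glaze jar, the vase and the brush alone.

Things in the scene. Friction and masses are not known exactly. Their poses are not given: they have to be found in the camera images.
- crowded_hook: steel hook stand, fixed, with three swatches. Origin: foot of its post. Post 18 mm thick, 202 high; base plate 14 high, 100 wide (y), x = -105 to 25 mm. A round bar, 8 mm thick, leaves the post along the stand's -x, its axis 180 mm above the table. Holds green nearest the post, white and yellow before it in either order; a plain black disc at the bar's root ends at x = -22 mm.
- spare_hook: steel hook stand, fixed, empty at the start. Origin: foot of its post. Post 18 mm thick, 202 high; base plate 14 high, 100 wide (y), x = -105 to 25 mm. A round bar, 8 mm thick, leaves the post along the stand's -x, its axis 180 mm above the table. Carries the stop with the red pad (see stop).
- stop: brass housing of the stop round the spare bar's root; origin on the bar axis, x = -9 mm in that stand's frame, axes parallel. Its stem holds a red disc (30 mm across, 6 thick) round the bar. The red front face lies 21 to 46 mm from the origin along -x: unreported, find it by feel. The disc's spring: 1.3 N/mm, no preload, gives 12 mm, then solid (16 N). The stem stays put.
- crowded_hook_tip (a point): rounded top of the crowded hook's upturned tip: x = -140 mm in the stand's frame, 196 mm above the table. A hanging swatch has its hole's apex at 184.6 mm; raise it 12 to 23 mm (17 is right) to pass the tip.
- spare_hook_tip (a point): rounded top of the spare hook's upturned tip: x = -140 mm in the stand's frame, 196 mm above the table. A hanging swatch has its hole's apex at 184.6 mm; raise it 12 to 23 mm (17 is right) to pass the tip.
- white_swatch: white swatch (all three alike), hanging upright, z up. Origin: centre of its tile's underside. Tile 50 mm wide (y), 10 thick (x), 66 tall; above it a pale wooden head, 40 wide (y), 24 thick (x), reaching 66 to 120 mm above the origin, coloured on top. 0.1 to 0.2 kg. Grip the head across its width (y), from above. At the start: front or middle of the crowded hook.
- yellow_swatch: yellow swatch (all three alike), hanging upright, z up. Origin: centre of its tile's underside. Tile 50 mm wide (y), 10 thick (x), 66 tall; above it a pale wooden head, 40 wide (y), 24 thick (x), reaching 66 to 120 mm above the origin, coloured on top. 0.1 to 0.2 kg. Grip the head across its width (y), from above. At the start: front or middle of the crowded hook.
- green_swatch: green swatch (all three alike), hanging upright, z up. Origin: centre of its tile's underside. Tile 50 mm wide (y), 10 thick (x), 66 tall; above it a pale wooden head, 40 wide (y), 24 thick (x), reaching 66 to 120 mm above the origin, coloured on top. 0.1 to 0.2 kg. Grip the head across its width (y), from above. At the start: hindmost on the crowded hook.
- white_swatch_eye (a point): apex of the white swatch's hanging hole, mid-thickness, 106 mm above its origin, 14 mm under its top. The hanging hole goes through the head along x: 16 mm wide, floor 74 mm above the swatch's origin, walls up to 101 mm, V-shaped roof with apex at 106 mm.
- yellow_swatch_eye (a point): the same point of the yellow swatch
- green_swatch_eye (a point): the same point of the green swatch
- block: dark wooden block, fixed, 56 mm (x) x 96 (y) x 40 high. Origin: centre of its underside. One slot from above in the middle: 14 mm wide (x), 54 long (y), 30 deep, 5 mm chamfer round its mouth; grey foam floor 10 mm above the table, 2.5 N/mm, gives 4 mm. It takes the bottom of a swatch's tile, either way round.
- jar: green glaze jar, closed, 64 mm across, 95 mm high, loose; leave alone. Origin: centre of its underside.
- vase: small yellow vase, 74 mm across, 70 mm high, loose; leave alone. Origin: centre of its underside.
- brush: paint brush lying on the table, loose; leave alone.

How it is judged:
By the outcome, as a careful person would: the job done as asked, in the order asked, and still so for the second after the job is handed in, with the robot touching nothing.
It also fails if it takes over 72 s, if anything falls off the work surface, if the arm or the gripper's body presses on something with over 40 N, if the wrist force passes 120 N, or if a joint passes its speed limit or range.

## Working session

There is one attempt and no reset: what is moved stays moved. The work goes in short steps, Python scripts to look and compute and a tool call to move; the robot and the scene stay as the last step left them, time stands still between calls to the robot, and variables do not carry over. Pictures are saved under pics/ and viewed, and the job is handed in when it is done.

Besides the shell and the picture viewer there is one more tool, called by a JSON object that holds its "name" and its "arguments", one argument or row to a line. arm_command: Moves the arm, as the interface text tells. Its arguments: {"type":"object","properties":{"targets":{"type":"string"}},"required":["targets"]}

```bash
mkdir -p pics; ls; python3 - <<'E'
from cell import r
import cv2, numpy as np
np.set_printoptions(precision=4,suppress=True)
s=r.read_state(); print(s)
for n in("scene","top"):
    c=r.calibration(n); print(n,c)
    cv2.imwrite(f"pics/{n}0.png",r.grab_frame(n))
E
```

```text
pics
{'time': 0.0, 'q': array([ 1.0449,  0.0879,  1.3722,  0.    ,  1.6836, -0.1031]), 'joint_vel': array([-0.0005, -0.0004, -0.0005,  0.    ,  0.0015, -0.0017]), 'joint_torque': array([  0.0004, -34.0171, -30.2435,   0.0719,   0.0328,  -0.0002]), 'position': array([0.2254, 0.5011, 0.2043]), 'tcp_rot': array([-1.3811, -0.8909,  0.8941]), 'ft_force': array([ 1.2447, -0.3818,  0.1001]), 'wrist_torque': array([-0.0108, -0.0186, -0.0409]), 'grip_width': 0.09398925489162235}
scene {'fx': 353.7277695305742, 'fy': 353.7277695305742, 'cx': 254.6599631427351, 'cy': 193.3311497795256, 'cam_to_world': array([[-0.2933,  0.7214, -0.6273,  1.1089],
       [ 0.956 ,  0.2222, -0.1915,  0.1685],
       [ 0.0013, -0.6559, -0.7549,  0.8093],
       [ 0.    ,  0.    ,  0.    ,  1.    ]])}
top {'fx': 375.78654204885623, 'fy': 375.78654204885623, 'cx': 254.10448543179794, 'cy': 188.52298114628536, 'cam_to_world': array([[ 0.0052, -0.9893,  0.1457,  0.4444],
       [-0.9999, -0.003 ,  0.0149, -0.0191],
       [-0.0143, -0.1458, -0.9892,  0.9947],
       [ 0.    ,  0.    ,  0.    ,  1.    ]])}
```

View pics/scene0.png

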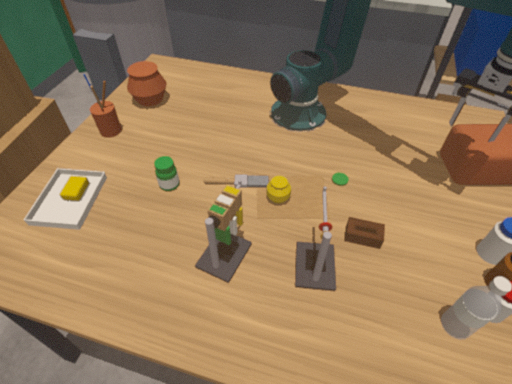

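View pics/top0.png

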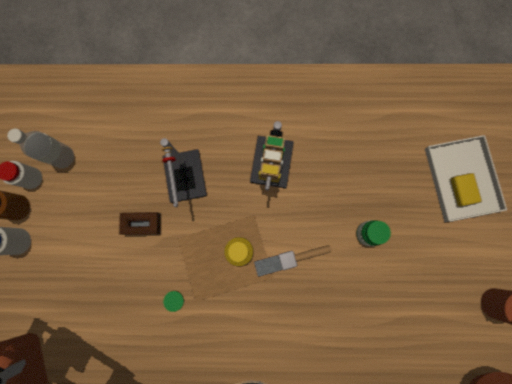

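```bash
python3 - <<'E'
import cv2
a=cv2.imread("pics/top0.png")[110:250,100:320]; cv2.imwrite("pics/topc.png",cv2.resize(a,None,fx=3.6,fy=3.6,interpolation=cv2.INTER_CUBIC))
a=cv2.imread("pics/scene0.png")[170:300,190:400]; cv2.imwrite("pics/scenec.png",cv2.resize(a,None,fx=3.8,fy=3.8,interpolation=cv2.INTER_CUBIC))
E
```

```text
(no output)
```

View pics/topc.png

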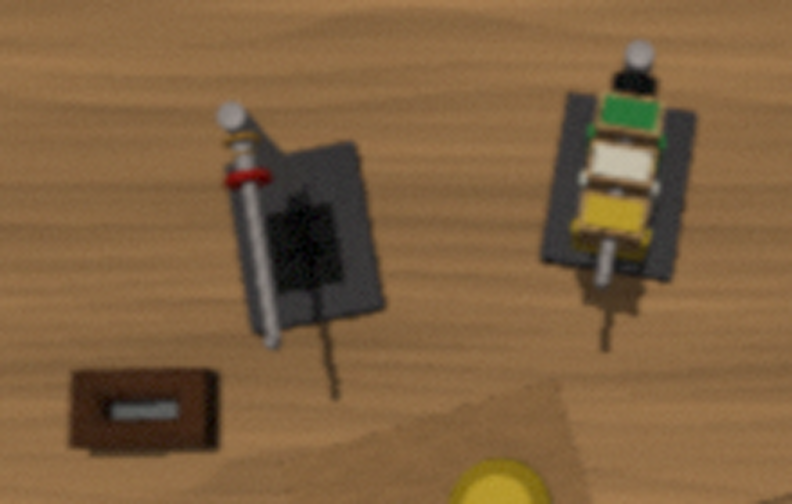

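View pics/scenec.png

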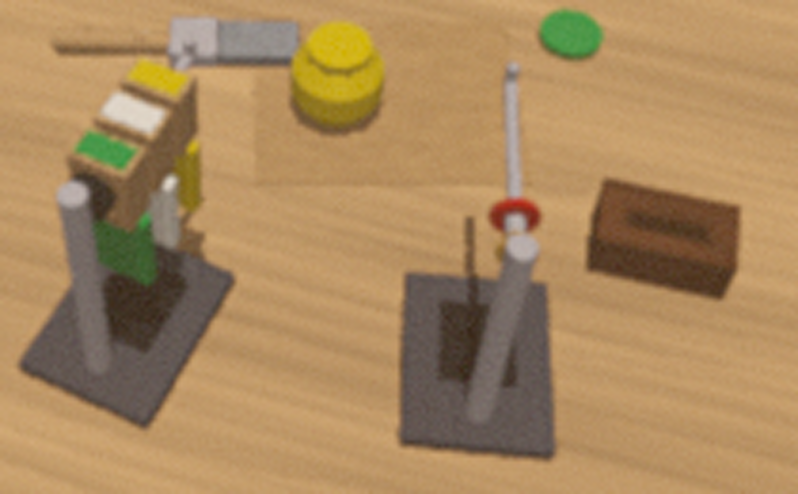

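```bash
cat >h.py <<'E'
from cell import r
import cv2, numpy as np
from scipy.optimize import least_squares
from scipy.spatial.transform import Rotation as R
np.set_printoptions(precision=4,suppress=True)
C={n:r.calibration(n) for n in("scene","top")}
def proj(n,P):
    c=C[n];M=np.linalg.inv(c["cam_to_world"]);p=M[:3,:3]@np.asarray(P,float)+M[:3,3]
    return np.array([c["fx"]*p[0]/p[2]+c["cx"],c["fy"]*p[1]/p[2]+c["cy"]])
def tri(a,b): # a: top px, b: scene px
    f=lambda P:np.r_[proj("top",P)-a,proj("scene",P)-b]
    s=least_squares(f,[.5,0,.1]);return s.x,np.abs(s.fun).max()
def planez(n,px,z):
    c=C[n];d=c["cam_to_world"][:3,:3]@np.array([(px[0]-c["cx"])/c["fx"],(px[1]-c["cy"])/c["fy"],1]);o=c["cam_to_world"][:3,3]
    return o+d*(z-o[2])/d[2]
def crop(n,name,x0,x1,y0,y1,f):
    im=r.grab_frame(n);a=im[y0:y1,x0:x1];cv2.imwrite(f"pics/{name}.png",cv2.resize(a,None,fx=f,fy=f,interpolation=cv2.INTER_CUBIC))
E
cat >m.py <<'E'
from h import *
T=lambda u,v:np.array([(u+.5)/3.6-.5+100,(v+.5)/3.6-.5+110])
S=lambda u,v:np.array([(u+.5)/3.8-.5+190,(v+.5)/3.8-.5+170])
for n,a,b in [("cpost",(638,52),(75,192)),("ctip",(604,282),(185,62)),("yel",(614,215),(158,77)),("whi",(622,162),(133,113)),("gre",(631,112),(106,150)),("spost",(231,114),(521,248)),("stip",(271,341),(513,68)),("slot",(145,411),(668,227))]:
    print(n,*tri(T(*a),S(*b)))
def fit(name,obs,x0):
    def f(p):
        c,s=np.cos(p[2]),np.sin(p[2]);o=[]
        for cam,P,px in obs:
            W=[p[0]+c*P[0]-s*P[1],p[1]+s*P[0]+c*P[1],P[2]]
            o+=list(proj(cam,W)-px)
        return np.array(o)
    q=least_squares(f,x0,loss="soft_l1",x_scale=.01);print(name,q.x,"deg",np.degrees(q.x[2]));print(f(q.x).reshape(-1,2).round(1).tolist());return q.x
pt=(0,0,.202);tp=(-.140,0,.196)
A=(-.105,.05,.014);B=(-.105,-.05,.014);D=(.025,-.05,.014);E_=(.025,.05,.014)
fit("crowd",[("top",pt,T(638,52)),("scene",pt,S(75,192)),("top",tp,T(604,282)),("scene",tp,S(185,62)),
("top",A,T(542,262)),("top",B,T(672,280)),("top",D,T(695,113)),("top",E_,T(570,93)),("scene",D,S(22,362)),("scene",E_,S(145,422)),("scene",A,S(233,276))],[.65,-.03,-.1])
fit("spare",[("top",pt,T(231,114)),("scene",pt,S(521,248)),("top",tp,T(271,341)),("scene",tp,S(513,68)),
("top",A,T(258,333)),("top",B,T(383,308)),("top",D,T(355,143)),("scene",D,S(403,440)),("scene",E_,S(552,453)),("scene",A,S(547,285)),("scene",B,S(405,273))],[.6,.2,.1])
h=[(-.028,.048,.04),(-.028,-.048,.04),(.028,-.048,.04),(.028,.048,.04)]
fit("block",[("top",h[0],T(70,448)),("top",h[1],T(206,448)),("top",h[2],T(206,372)),("top",h[3],T(72,371)),
("scene",h[0],S(740,207)),("scene",h[1],S(607,181)),("scene",h[2],S(592,245)),("scene",h[3],S(727,272))],[.45,.3,0])
print("jar vase", planez("top",(376,232),.095),planez("top",(239,251),.07))
E
python3 m.py
```

```text
cpost [ 0.7041 -0.0563  0.2005] 0.022159564699165912
ctip [ 0.5673 -0.0372  0.1713] 0.4924946864998958
yel [ 0.6043 -0.0421  0.1952] 0.1493141024049578
whi [ 0.6367 -0.0466  0.1962] 0.01398596927572271
gre [ 0.6677 -0.052   0.1963] 0.04905472111559561
spost [0.6659 0.1906 0.1979] 0.2875256594670077
stip [0.5279 0.1636 0.1896] 0.07310204191577441
slot [0.4939 0.2913 0.0261] 0.6468418255067263
crowd [ 0.7039 -0.0567 -0.148 ] deg -8.481293691493292
[[0.2, -0.1], [-0.2, -0.5], [0.2, -1.0], [0.9, -7.4], [-0.8, -0.9], [0.5, -0.2], [0.9, -1.2], [-1.2, -1.0], [-1.3, -0.5], [1.1, -0.7], [1.0, -2.4]]
spare [0.6664 0.1902 0.1966] deg 11.265714113227787
[[0.0, -0.8], [0.3, -1.0], [-0.2, -0.9], [0.1, -1.6], [-2.0, -0.6], [0.6, -0.9], [0.1, -2.2], [-1.0, -0.8], [1.3, -0.3], [0.2, -1.5], [-0.2, -1.5]]
block [0.4967 0.2899 0.003 ] deg 0.17093952692468323
[[-0.3, -0.5], [-0.4, -0.5], [0.5, -1.4], [0.4, -1.2], [0.2, -0.9], [-0.8, -2.3], [0.5, -3.0], [2.3, -1.2]]
jar vase [ 0.4737 -0.2949  0.095 ] [0.4271 0.0307 0.07  ]
```

```bash
cat >>h.py <<'E'
CR=(np.array([.7039,-.0567]),np.radians(-8.4)); SP=(np.array([.6664,.1902]),np.radians(11.15)); BL=(np.array([.4967,.2905]),np.radians(0.2))
def loc(st,x,y=0):
    o,a=st;return o+np.array([np.cos(a)*x-np.sin(a)*y,np.sin(a)*x+np.cos(a)*y])
def inloc(st,p):
    o,a=st;d=np.asarray(p)[:2]-o;return np.array([np.cos(a)*d[0]+np.sin(a)*d[1],-np.sin(a)*d[0]+np.cos(a)*d[1]])
def goto(xy,z,yaw):
    """tool x along +-(stand y), tool y down"""
    s=r.read_state();M=R.from_rotvec(s["tcp_rot"])
    best=None
    for sg in(1,-1):
        tx=sg*np.array([-np.sin(yaw),np.cos(yaw),0]);ty=np.array([0,0,-1.]);tz=np.cross(tx,ty)
        G=R.from_matrix(np.c_[tx,ty,tz]);d=(M.inv()*G).as_rotvec()
        if best is None or np.linalg.norm(d)<np.linalg.norm(best):best=d
    t=M.inv().apply(np.r_[xy,z]-s["position"])
    print("units shift",(t/.03).round(3),"turn",(np.degrees(best)/6).round(3),"rows>=",np.linalg.norm(t)/.0417,np.linalg.norm(np.degrees(best))/7.16)
def st():
    s=r.read_state();M=R.from_rotvec(s["tcp_rot"]).as_matrix()
    print("t",round(s["time"],2),"pos",s["position"],"F",s["ft_force"],"tau",s["wrist_torque"],"grip",round(s["grip_width"],4))
    print("toolx",M[:,0],"tooly",M[:,1],"toolz",M[:,2],"q",s["q"])
    print("crowd loc",inloc(CR,s["position"]),"spare loc",inloc(SP,s["position"]))
E
python3 - <<'E'
from h import *
st()
T=lambda u,v:np.array([(u+.5)/3.6-.5+100,(v+.5)/3.6-.5+110])
for n,z in(("spare",.0),):
  for px in((248,178),(245,160),(271,341)):
    print(inloc(SP,planez("top",T(*px),.19)))
for p in([.6043,-.0421],[.6367,-.0466],[.6677,-.052]): print(inloc(CR,p))
goto(loc(CR,-.101),.28,CR[1])
E
```

```text
t 0.1 pos [0.2254 0.5012 0.2044] F [ 0.4358 -0.0007  0.0257] tau [ 0.0079  0.0078 -0.0243] grip 0.0939
toolx [ 0.4103  0.9119 -0.0019] tooly [-0.001  -0.0017 -1.    ] toolz [-0.9119  0.4103  0.0002] q [ 1.0449  0.0879  1.3721 -0.      1.6836 -0.1031]
crowd loc [-0.5548  0.482 ] spare loc [-0.3725  0.3904]
[-0.0396 -0.0012]
[-0.0282 -0.0012]
[-0.1411  0.0008]
[-0.1007 -0.0001]
[-0.068   0.0002]
[-0.0365 -0.0006]
units shift [-11.336  -2.5   -18.935] turn [-0.004 -2.638 -0.018] rows>= 15.978501965783625 2.210442374380104
```

{"name": "arm_command", "arguments": {
  "targets": "0 -1.3 0 0 0 0 94; 0 -2.5 0 0 0 0 94; -0.69 -2.5 -1.16 0 -0.2 0 94; -1.38 -2.5 -2.32 0 -0.4 0 94; -2.07 -2.5 -3.48 0 -0.6 0 94; -2.76 -2.5 -4.64 0 -0.8 0 94; -3.45 -2.5 -5.8 0 -1 0 94; -4.14 -2.5 -6.96 0 -1.2 0 94"
}}

```text
time: 0.77
position: [0.3656, 0.3009, 0.2801]
tcp_rot: [-1.335, -0.988, 0.989]
ft_force: [0.8, -0.3, 0.2]
grip_width: 0.0939
```

```bash
python3 -c "
from h import *
st();goto(loc(CR,-.101),.28,CR[1])"
```

```text
t 0.77 pos [0.3656 0.3009 0.2801] F [ 0.8404 -0.2732  0.1579] tau [ 0.0071 -0.0049  0.0254] grip 0.0939
toolx [ 0.2913  0.9566 -0.0003] tooly [-0.0004 -0.0002 -1.    ] toolz [-0.9566  0.2913  0.0003] q [ 0.5688 -0.0862  1.3978  0.      1.8305 -0.7064]
crowd loc [-0.3869  0.3043] spare loc [-0.2737  0.1668]
units shift [ -8.618   0.002 -10.931] turn [-0.003 -1.423 -0.003] rows>= 10.01425226715887 1.1920854697161314
```

{"name": "arm_command", "arguments": {
  "targets": "-0.83 0 -1.06 0 -0.2 0 94; -1.66 0 -2.12 0 -0.4 0 94; -2.5 0 -3.18 0 -0.6 0 94; -3.33 0 -4.23 0 -0.8 0 94; -4.17 0 -5.3 0 -1 0 94; -5 0 -6.35 0 -1.2 0 94; -5.83 0 -7.4 0 -1.4 0 94; -6.64 0 -8.43 0 -1.42 0 94"
}}

```text
time: 1.43
position: [0.5492, 0.0361, 0.2799]
tcp_rot: [-1.275, -1.099, 1.1]
ft_force: [0.3, 0.4, -0.3]
grip_width: 0.0937
```

```bash
python3 -c "
from h import *
st();goto(loc(CR,-.101),.28,CR[1])"
```

```text
t 1.43 pos [0.5492 0.0361 0.2799] F [ 0.3186  0.4494 -0.2786] tau [ 0.0543 -0.0151  0.0361] grip 0.0937
toolx [0.1476 0.989  0.0001] tooly [-0.0008  0.0002 -1.    ] toolz [-0.989   0.1476  0.0008] q [-0.0375  0.0866  1.2252  0.0002  1.8306 -1.4601]
crowd loc [-0.1666  0.0692] spare loc [-0.1448 -0.1285]
units shift [-2.304 -0.005 -2.189] turn [-0.008 -0.015  0.001] rows>= 2.28644920772799 0.014125708626848801
```

{"name": "arm_command", "arguments": {
  "targets": "-1.1 0 -1.1 0 0 0 94; -2.1 0 -2.1 0 0 0 94; -2.1 0.5 -2.1 0 0 0 94; -2.1 1 -2.1 0 0 0 94; -2.1 1 -2.1 0 0 0 94; -2.1 1 -2.1 0 0 0 94; -2.1 1 -2.1 0 0 0 94; -2.1 1 -2.1 0 0 0 94"
}}

```text
time: 2.1
position: [0.6018, -0.0329, 0.252]
tcp_rot: [-1.277, -1.102, 1.099]
ft_force: [-0.2, 0.2, 0.1]
grip_width: 0.0942
```

```bash
python3 -c "
from h import *
st();goto(loc(CR,-.101),.16,CR[1])
crop('top','t1',180,360,80,220,4);crop('scene','s1',150,350,120,270,4)"
```

```text
t 2.1 pos [ 0.6018 -0.0329  0.252 ] F [-0.1666  0.2047  0.1354] tau [ 0.024  -0.002   0.0051] grip 0.0942
toolx [0.1469 0.9892 0.0001] tooly [ 0.0024 -0.0002 -1.    ] toolz [-0.9892  0.1469 -0.0024] q [-0.1488  0.2006  1.1516  0.0001  1.787  -1.5721]
crowd loc [-0.1044  0.0086] spare loc [-0.1065 -0.2064]
units shift [-0.288  3.068 -0.108] turn [ 0.023 -0.008  0.001] rows>= 2.2183119702541028 0.02014238914672805
```

View pics/t1.png

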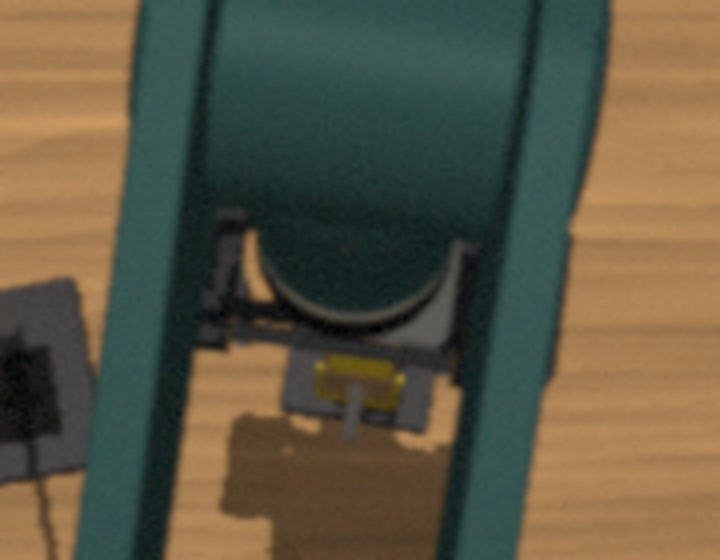

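View pics/s1.png

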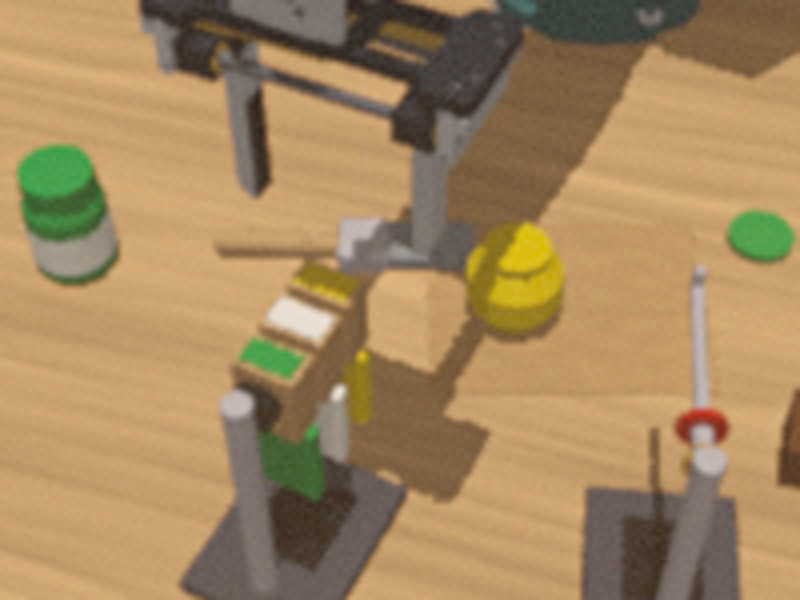

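{"name": "arm_command", "arguments": {
  "targets": "-0.29 0.6 -0.11 0 0 0 94; -0.29 1.6 -0.11 0 0 0 80; -0.29 2.6 -0.11 0 0 0 70; -0.29 3.1 -0.11 0 0 0 60; -0.29 3.1 -0.11 0 0 0 52; -0.29 3.1 -0.11 0 0 0 48; -0.29 3.1 -0.11 0 0 0 46; -0.29 3.1 -0.11 0 0 0 46"
}}

```text
time: 2.87
position: [0.6049, -0.0427, 0.1603]
tcp_rot: [-1.279, -1.103, 1.097]
ft_force: [0.3, -0.2, 0.0]
grip_width: 0.0511
```

```bash
python3 -c "
from h import *
st();goto(loc(CR,-.101),.16,CR[1])
crop('scene','s2',150,350,120,270,4)"
```

```text
t 2.87 pos [ 0.6049 -0.0427  0.1603] F [ 0.3267 -0.181   0.0089] tau [0.0157 0.0517 0.0232] grip 0.0511
toolx [ 0.1476  0.989  -0.    ] tooly [ 0.0048 -0.0008 -1.    ] toolz [-0.989   0.1476 -0.0048] q [-0.1639  0.2212  1.3077  0.      1.6079 -1.5865]
crowd loc [-0.1    -0.0006] spare loc [-0.1053 -0.2166]
units shift [0.019 0.011 0.035] turn [ 0.046 -0.015 -0.   ] rows>= 0.029646363259324 0.0405925148301259
```

View pics/s2.png

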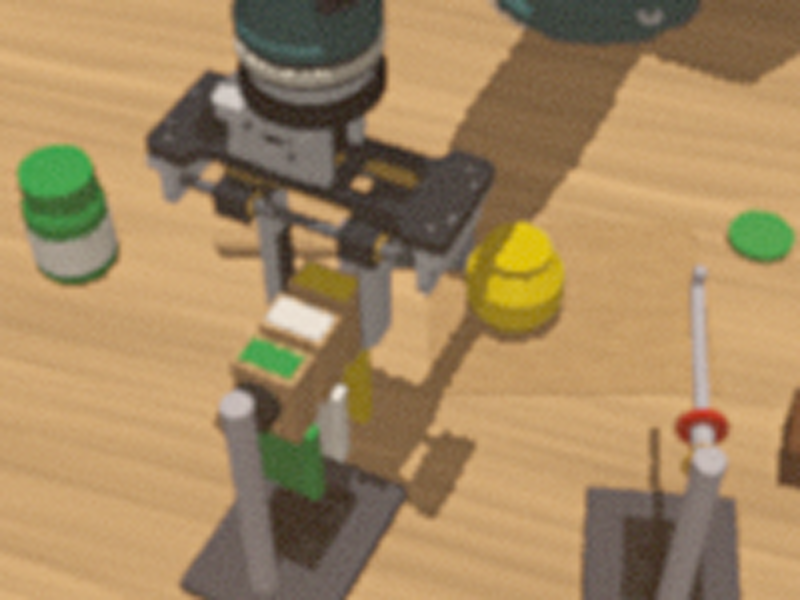

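{"name": "arm_command", "arguments": {
  "targets": "0 0 0 0 0 0 36; 0 0 0 0 0 0 36; 0 0 0 0 0 0 36; 0 0 0 0 0 0 36; 0 -0.2 0 0 0 0 36; 0 -0.4 0 0 0 0 36; 0 -0.57 0 0 0 0 36; 0 -0.57 0 0 0 0 36"
}}

```text
time: 3.58
position: [0.6041, -0.0428, 0.1757]
tcp_rot: [-1.277, -1.1, 1.099]
ft_force: [0.5, 0.5, -0.6]
grip_width: 0.0398
```

```bash
python3 -c "
from h import *
st()
crop('scene','s3',150,350,120,270,4)"
```

```text
t 3.58 pos [ 0.6041 -0.0428  0.1757] F [ 0.487   0.4622 -0.5521] tau [ 0.0132 -0.0334  0.0249] grip 0.0398
toolx [ 0.148   0.989  -0.0002] tooly [ 0.0015 -0.0004 -1.    ] toolz [-0.989   0.148  -0.0015] q [-0.1643  0.217   1.2823 -0.0001  1.6407 -1.5865]
crowd loc [-0.1008 -0.0009] spare loc [-0.1062 -0.2166]
```

View pics/s3.png

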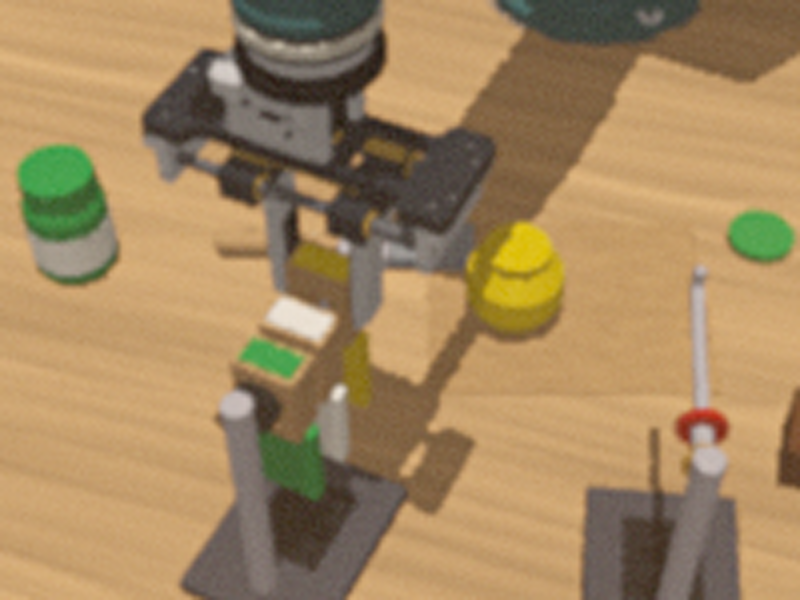

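{"name": "arm_command", "arguments": {
  "targets": "0 0 0.2 0 0 0 36; 0 0 0.6 0 0 0 36; 0 0 1 0 0 0 36; 0 0 1.4 0 0 0 36; 0 0 1.8 0 0 0 36; 0 0 2.2 0 0 0 36; 0 0 2.6 0 0 0 36; 0 0 2.6 0 0 0 36"
}}

```text
time: 4.3
position: [0.5243, -0.0306, 0.1743]
tcp_rot: [-1.274, -1.098, 1.1]
ft_force: [-0.1, 1.0, -1.5]
grip_width: 0.0401
```

```bash
python3 -c "
from h import *
st();goto(loc(SP,-.185),.21,SP[1])
crop('scene','s4',150,350,120,270,4)"
```

```text
t 4.3 pos [ 0.5243 -0.0306  0.1743] F [-0.1379  0.9863 -1.5463] tau [-0.0142 -0.012   0.065 ] grip 0.0401
toolx [0.1477 0.989  0.0001] tooly [-0.0019  0.0004 -1.    ] toolz [-0.989   0.1477  0.0019] q [-0.1663  0.0416  1.4806  0.      1.6213 -1.5888]
crowd loc [-0.1815 -0.0004] spare loc [-0.1822 -0.1891]
units shift [ 5.906 -1.186  2.211] turn [-0.018 -3.274  0.004] rows>= 4.616466408323995 2.7438451909127717
```

View pics/s4.png

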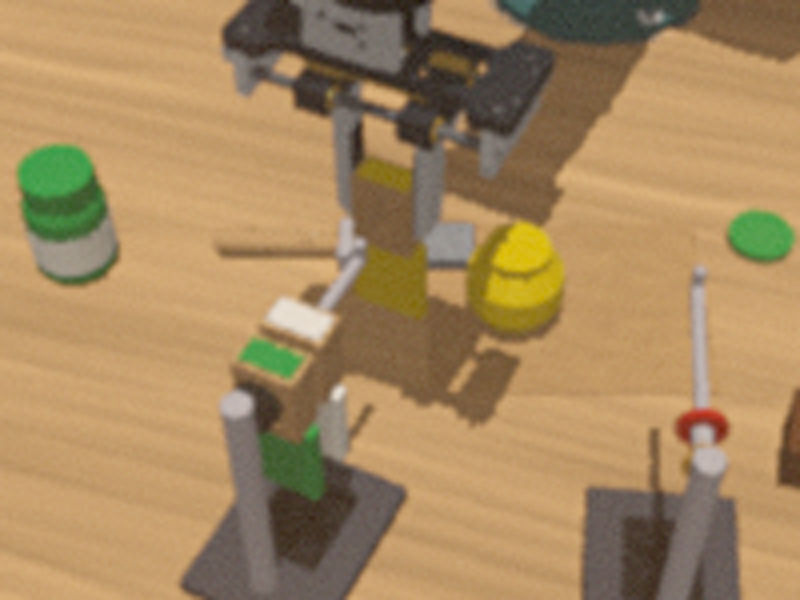

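{"name": "arm_command", "arguments": {
  "targets": "0.5 -0.8 0.2 0 -0.3 0 36; 1.5 -1.2 0.6 0 -0.9 0 36; 2.6 -1.2 1 0 -1.6 0 36; 3.7 -1.2 1.4 0 -2.3 0 36; 4.8 -1.2 1.8 0 -2.8 0 36; 5.6 -1.2 2.1 0 -3.27 0 36; 5.9 -1.2 2.2 0 -3.27 0 36; 5.9 -1.2 2.2 0 -3.27 0 36"
}}

```text
time: 5.02
position: [0.4873, 0.1556, 0.2103]
tcp_rot: [-1.109, -1.353, 1.352]
ft_force: [0.8, 0.3, -2.1]
grip_width: 0.0399
```

```bash
python3 -c "
from h import *
st();goto(loc(SP,-.185),.1773,SP[1])
crop('scene','s5',220,420,120,270,4);crop('top','t5',100,260,130,250,5)"
```

```text
t 5.02 pos [0.4873 0.1556 0.2103] F [ 0.7715  0.2741 -2.0676] tau [ 0.0878  0.0571 -0.0296] grip 0.0399
toolx [-0.1954  0.9807  0.0002] tooly [-0.0002  0.0002 -1.    ] toolz [-0.9807 -0.1954  0.0001] q [ 0.198   0.0003  1.4514  0.0002  1.6899 -1.5694]
crowd loc [-0.2453  0.1783] spare loc [-0.1825  0.0007]
units shift [-0.022  1.101  0.085] turn [-0.001  0.019  0.002] rows>= 0.7943957972797989 0.01642401700450638
```

View pics/s5.png

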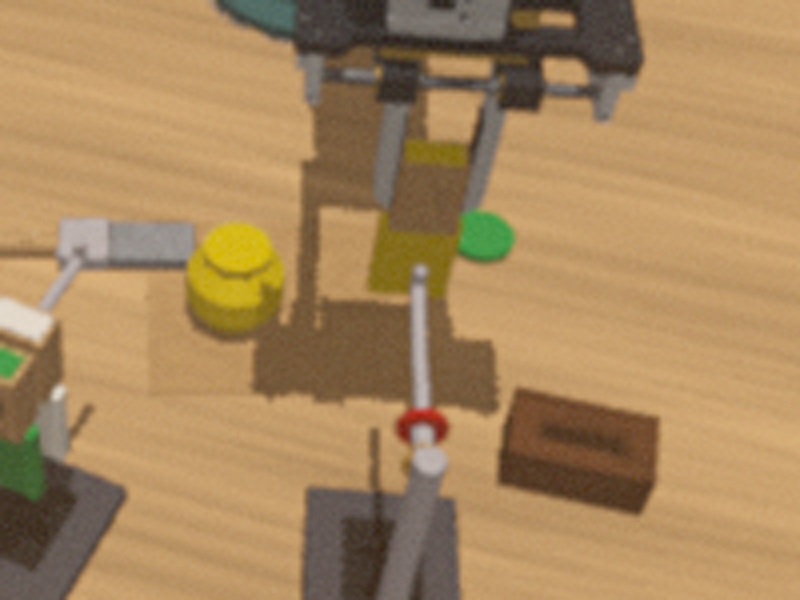

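View pics/t5.png

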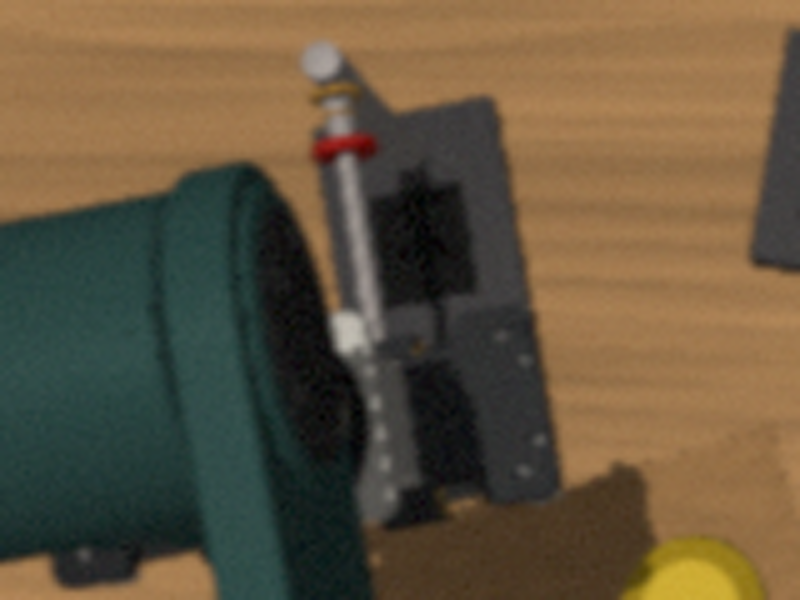

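```bash
python3 -c "
from h import *
print(proj('scene',[.4873,.1556,.2486]),(436.5/4-.5+220,153.5/4-.5+120))
a,b=loc(SP,-.14);print(proj('scene',[a,b,.196]),(420.5/4+219.5,267.5/4+119.5),proj('top',[a,b,.196]))
a,b=loc(SP,-.043);print(proj('top',[a,b,.196]),proj('top',[*loc(SP,-.09),.184]))"
```

```text
[328.0891 157.1196] (328.625, 157.875)
[324.8309 185.9755] (324.625, 186.375) [174.5611 203.5233]
[167.5567 160.0524] [172.1961 181.8335]
```

{"name": "arm_command", "arguments": {
  "targets": "-0.02 0.5 0.1 0 0 0 36; -0.02 1 0.1 0 0 0 36; -0.02 1.1 0.1 0 0 0 36; -0.02 1.1 0.1 0 0 0 36; -0.02 1.1 0 0 0 0 36; -0.02 1.1 -0.3 0 0 0 36; -0.02 1.1 -0.7 0 0 0 36; -0.02 1.1 -1.1 0 0 0 36"
}}

```text
time: 5.78
position: [0.5217, 0.1596, 0.179]
tcp_rot: [-1.113, -1.353, 1.349]
ft_force: [-0.1, 0.8, -1.3]
grip_width: 0.0397
```

```bash
python3 -c "
from h import *
st();goto(loc(SP,-.075),.1773,SP[1])
crop('scene','s6',220,420,120,270,4)"
```

```text
t 5.78 pos [0.5217 0.1596 0.179 ] F [-0.0686  0.7558 -1.2526] tau [ 0.0107 -0.0487 -0.0016] grip 0.0397
toolx [-0.1923  0.9813 -0.    ] tooly [ 0.003   0.0005 -1.    ] toolz [-0.9813 -0.1923 -0.003 ] q [ 0.1929  0.0816  1.4291 -0.      1.6279 -1.5714]
crowd loc [-0.2118  0.1873] spare loc [-0.1479 -0.0021]
units shift [ 0.072  0.064 -2.43 ] turn [ 0.029 -0.01  -0.   ] rows>= 1.7495365607511055 0.025592399268834266
```

View pics/s6.png

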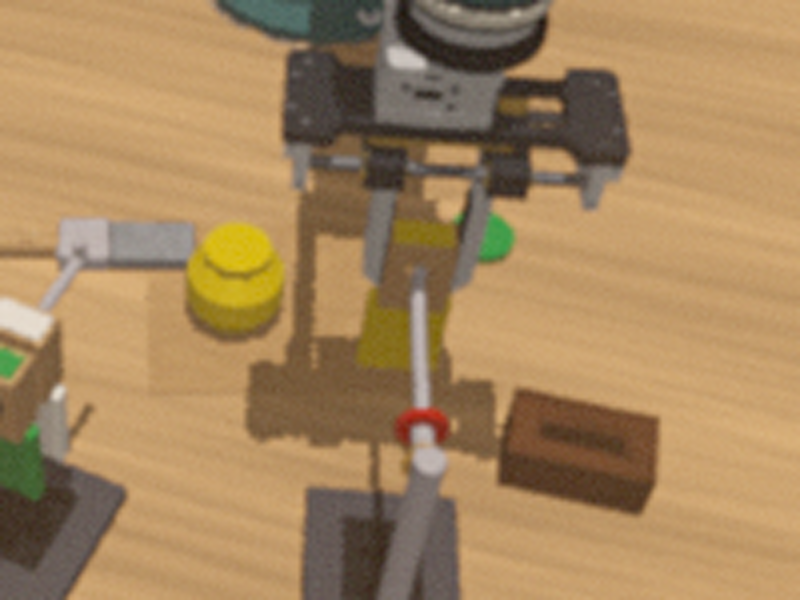

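{"name": "arm_command", "arguments": {
  "targets": "0.07 0.02 0 0 0 0 36; 0.07 0.04 -0.2 0 0 0 36; 0.07 0.05 -0.5 0 0 0 36; 0.07 0.05 -0.9 0 0 0 36; 0.07 0.05 -1.3 0 0 0 36; 0.07 0.05 -1.7 0 0 0 36; 0.07 0.05 -2 0 0 0 36; 0.07 0.05 -2.2 0 0 0 36"
}}

```text
time: 6.5
position: [0.5852, 0.1745, 0.1758]
tcp_rot: [-1.111, -1.351, 1.351]
ft_force: [0.6, -0.6, -1.1]
grip_width: 0.0396
```

```bash
python3 -c "
from h import *
st();goto(loc(SP,-.075),.1603,SP[1])
crop('scene','s7',220,420,120,270,4)"
```

```text
t 6.5 pos [0.5852 0.1745 0.1758] F [ 0.5585 -0.5812 -1.1144] tau [ 0.0853  0.01   -0.0121] grip 0.0396
toolx [-0.1928  0.9812  0.    ] tooly [ 0.  0. -1.] toolz [-0.9812 -0.1928 -0.    ] q [ 0.197   0.2295  1.2671  0.      1.645  -1.5678]
crowd loc [-0.1512  0.2114] spare loc [-0.0827  0.0003]
units shift [-0.01   0.518 -0.257] turn [ 0.    -0.006  0.   ] rows>= 0.41597422210380075 0.004652585509530939
```

View pics/s7.png

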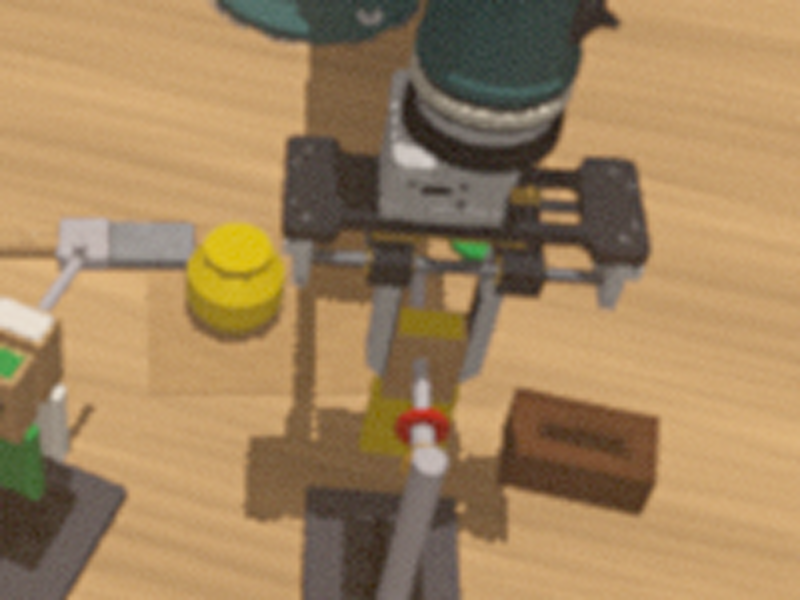

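{"name": "arm_command", "arguments": {
  "targets": "0 0.1 -0.1 0 0 0 36; 0 0.3 -0.25 0 0 0 36; 0 0.42 -0.25 0 0 0 36; 0 0.47 -0.25 0 0 0 36; 0 0.5 -0.25 0 0 0 36; 0 0.5 -0.25 0 0 0 36; 0 0.5 -0.25 0 0 0 44; 0 0.5 -0.25 0 0 0 60"
}}

```text
time: 7.22
position: [0.5918, 0.1758, 0.1619]
tcp_rot: [-1.112, -1.352, 1.35]
ft_force: [0.2, -0.6, 0.4]
grip_width: 0.0478
```

```bash
python3 -c "
from h import *
st()
crop('scene','s8',220,420,120,270,4)"
```

```text
t 7.22 pos [0.5918 0.1758 0.1619] F [ 0.2099 -0.6072  0.3721] tau [ 0.0537  0.0151 -0.0568] grip 0.0478
toolx [-0.1928  0.9812  0.0001] tooly [ 0.0014  0.0003 -1.    ] toolz [-0.9812 -0.1928 -0.0015] q [ 0.197   0.2475  1.2728  0.0001  1.6198 -1.5679]
crowd loc [-0.1449  0.2137] spare loc [-0.076   0.0003]
```

View pics/s8.png

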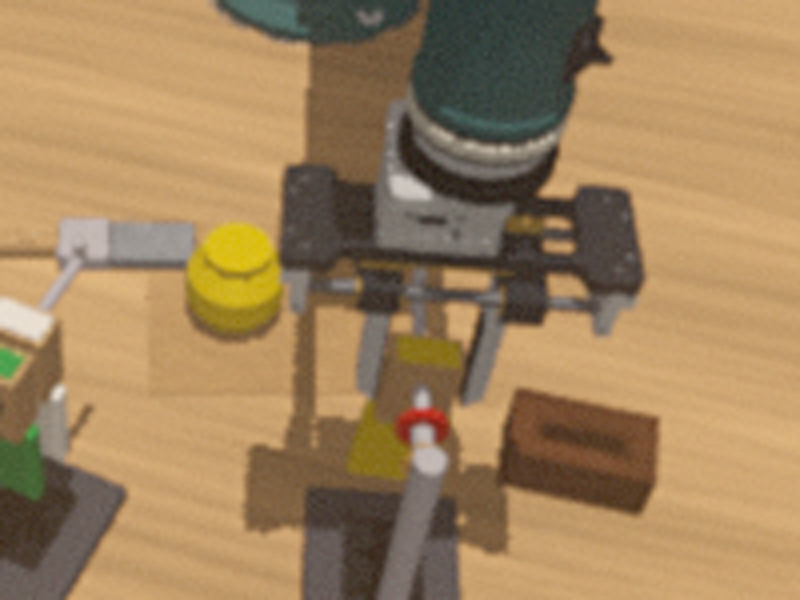

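{"name": "arm_command", "arguments": {
  "targets": "0 0 0 0 0 0 64; 0 0 0 0 0 0 64; 0 -0.3 0 0 0 0 64; 0 -0.8 0 0 0 0 64; 0 -1.6 0 0 0 0 64; 0 -2.6 0 0 0 0 70; 0 -3.5 0 0 0 0 94; 0 -3.5 0 0 0 0 94"
}}

```text
time: 7.93
position: [0.5938, 0.1762, 0.2746]
tcp_rot: [-1.12, -1.362, 1.343]
ft_force: [0.1, -0.2, 1.2]
grip_width: 0.0802
```

```bash
python3 -c "
from h import *
st();goto(loc(CR,-.068),.25,CR[1])
crop('scene','s9',150,400,120,280,3.2)"
```

```text
t 7.93 pos [0.5938 0.1762 0.2746] F [ 0.0556 -0.231   1.1815] tau [ 0.0779  0.0023 -0.0169] grip 0.0802
toolx [-0.1928  0.9812  0.0001] tooly [ 0.0131  0.0027 -0.9999] toolz [-0.9811 -0.1928 -0.0134] q [ 0.1969  0.2326  1.0692  0.      1.8263 -1.5679]
crowd loc [-0.1429  0.2143] spare loc [-0.0739  0.0003]
units shift [-7.568  0.82   0.043] turn [0.127 3.253 0.023] rows>= 5.476705784596583 2.727834211261731
```

View pics/s9.png

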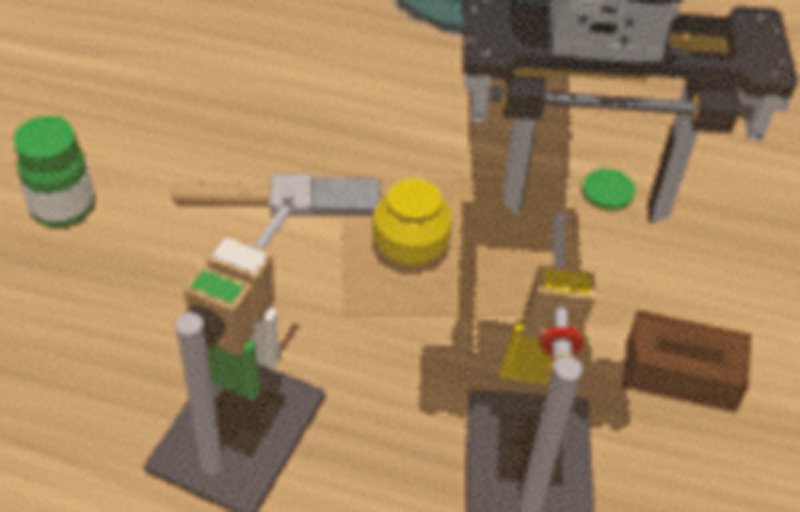

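{"name": "arm_command", "arguments": {
  "targets": "-1 0 0 0 0.4 0 94; -2.3 0 0 0 1 0 94; -3.6 0 0 0 1.6 0 94; -4.9 0.2 0 0 2.2 0 94; -6.2 0.5 0.02 0 2.8 0 94; -7.2 0.7 0.04 0 3.25 0 94; -7.57 0.8 0.04 0 3.25 0 94; -7.57 0.8 0.04 0 3.25 0 94"
}}

```text
time: 8.65
position: [0.6334, -0.0499, 0.2389]
tcp_rot: [-1.273, -1.095, 1.101]
ft_force: [-0.6, 0.9, -0.7]
grip_width: 0.094
```

```bash
python3 -c "
from h import *
st();goto(loc(CR,-.068),.16,CR[1])"
```

```text
t 8.65 pos [ 0.6334 -0.0499  0.2389] F [-0.594   0.8983 -0.6904] tau [0.0417 0.0547 0.0274] grip 0.094
toolx [ 0.149   0.9888 -0.0002] tooly [-0.0049  0.0005 -1.    ] toolz [-0.9888  0.149   0.0049] q [-0.1676  0.2816  1.0792 -0.0003  1.7857 -1.5888]
crowd loc [-0.0707 -0.0035] spare loc [-0.0788 -0.2291]
units shift [ 0.118  2.631 -0.103] turn [-0.047 -0.029 -0.002] rows>= 1.8962281350454373 0.04633280637837531
```

{"name": "arm_command", "arguments": {
  "targets": "0.1 0.5 -0.1 0 0 0 94; 0.1 1.2 -0.1 0 0 0 84; 0.1 2 -0.1 0 0 0 74; 0.1 2.5 -0.1 0 0 0 64; 0.1 2.6 -0.1 0 0 0 56; 0.1 2.6 -0.1 0 0 0 50; 0.1 2.6 -0.1 0 0 0 48; 0.1 2.6 -0.1 0 0 0 48"
}}

```text
time: 9.32
position: [0.6385, -0.044, 0.1662]
tcp_rot: [-1.277, -1.104, 1.1]
ft_force: [-0.1, -0.5, 0.6]
grip_width: 0.0511
```

```bash
python3 -c "
from h import *
st();goto(loc(CR,-.068),.16,CR[1])
crop('scene','s10',150,350,120,270,4)"
```

```text
t 9.32 pos [ 0.6385 -0.044   0.1662] F [-0.1131 -0.538   0.5965] tau [0.0103 0.0312 0.0399] grip 0.0511
toolx [0.1446 0.9895 0.0003] tooly [ 0.0033 -0.0002 -1.    ] toolz [-0.9895  0.1446 -0.0033] q [-0.1576  0.2953  1.2052  0.0003  1.6378 -1.5833]
crowd loc [-0.0666  0.003 ] spare loc [-0.0727 -0.2244]
units shift [-0.099  0.206  0.048] turn [0.032 0.015 0.003] rows>= 0.16825276595389746 0.029414990909964543
```

View pics/s10.png

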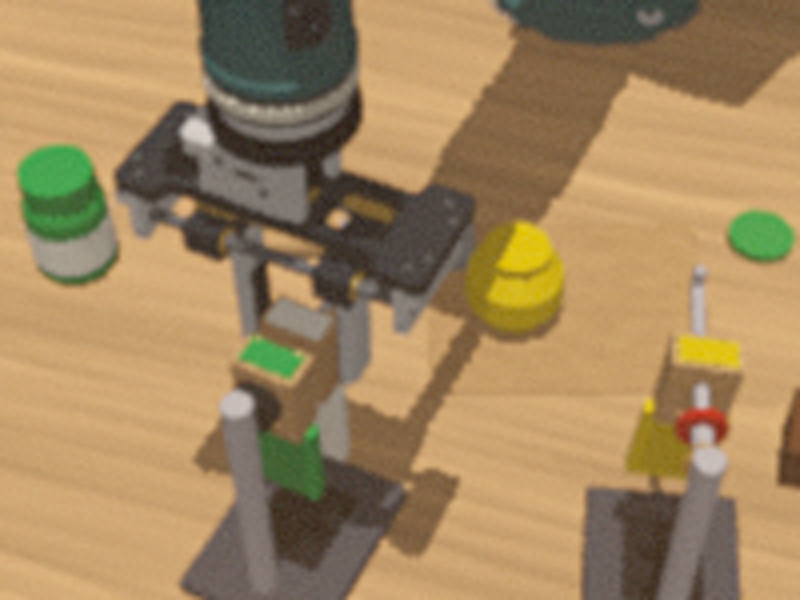

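{"name": "arm_command", "arguments": {
  "targets": "-0.1 0.2 0.04 0 0 0 48; -0.1 0.2 0.04 0 0 0 48; -0.1 0.2 0.04 0 0 0 42; -0.1 0.2 0.04 0 0 0 36; -0.1 0.2 0.04 0 0 0 36; -0.1 0.2 0.04 0 0 0 36; -0.1 0.2 0.04 0 0 0 36; -0.1 0.2 0.04 0 0 0 36"
}}

```text
time: 10.03
position: [0.6359, -0.0476, 0.1581]
tcp_rot: [-1.275, -1.101, 1.101]
ft_force: [-1.7, 1.1, 0.6]
grip_width: 0.0398
```

```bash
python3 -c "
from h import *
st()"
```

```text
t 10.03 pos [ 0.6359 -0.0476  0.1581] F [-1.716   1.1123  0.6133] tau [ 0.0257  0.0895 -0.0103] grip 0.0398
toolx [0.1459 0.9893 0.    ] tooly [-0.0001  0.0001 -1.    ] toolz [-0.9893  0.1459  0.0001] q [-0.1636  0.2953  1.2212  0.      1.6252 -1.588 ]
crowd loc [-0.0686 -0.0009] spare loc [-0.0759 -0.2274]
```

{"name": "arm_command", "arguments": {
  "targets": "0 -0.3 0 0 0 0 36; 0 -0.57 0 0 0 0 36; 0 -0.57 0 0 0 0 36; 0 -0.57 0.2 0 0 0 36; 0 -0.57 0.6 0 0 0 36; 0 -0.57 1 0 0 0 36; 0 -0.57 1.4 0 0 0 36; 0 -0.57 1.8 0 0 0 36"
}}

```text
time: 10.7
position: [0.5814, -0.0395, 0.1749]
tcp_rot: [-1.274, -1.1, 1.101]
ft_force: [-0.1, -0.1, 0.0]
grip_width: 0.04
```

```bash
python3 -c "
from h import *
st();goto(loc(CR,-.185),.175,CR[1])"
```

```text
t 10.7 pos [ 0.5814 -0.0395  0.1749] F [-0.0699 -0.0679  0.0442] tau [-0.0049  0.038   0.0073] grip 0.04
toolx [0.1458 0.9893 0.0001] tooly [-0.0006  0.0002 -1.    ] toolz [-0.9893  0.1458  0.0006] q [-0.1652  0.1683  1.3409  0.0001  1.6331 -1.5897]
crowd loc [-0.1237 -0.0009] spare loc [-0.1278 -0.209 ]
units shift [ 0.03  -0.002  2.045] turn [-0.006  0.003  0.001] rows>= 1.471156423871002 0.005698959089339317
```

{"name": "arm_command", "arguments": {
  "targets": "0.03 0 0.4 0 0 0 36; 0.03 0 0.8 0 0 0 36; 0.03 0 1.2 0 0 0 36; 0.03 0 1.6 0 0 0 36; 0.03 0 1.9 0 0 0 36; 0.03 0 2.1 0 0 0 36; 0.03 -0.3 2.1 0 0 0 36; 0.03 -0.6 2.1 0 0 0 36"
}}

```text
time: 11.37
position: [0.52, -0.0296, 0.1934]
tcp_rot: [-1.274, -1.1, 1.101]
ft_force: [0.6, -0.1, -0.8]
grip_width: 0.0394
```

```bash
python3 -c "
from h import *
st();goto(loc(SP,-.185),.21,SP[1])
crop('scene','s11',150,350,120,270,4)"
```

```text
t 11.37 pos [ 0.52   -0.0296  0.1934] F [ 0.5662 -0.1025 -0.8291] tau [-0.0105 -0.0344 -0.0608] grip 0.0394
toolx [0.1458 0.9893 0.0001] tooly [-0.0007  0.0002 -1.    ] toolz [-0.9893  0.1458  0.0007] q [-0.1657  0.0253  1.4595  0.0001  1.6575 -1.5902]
crowd loc [-0.1859 -0.    ] spare loc [-0.1862 -0.1873]
units shift [ 5.897 -0.55   2.052] turn [-0.006 -3.256  0.002] rows>= 4.509277327621505 2.7283408557707713
```

View pics/s11.png

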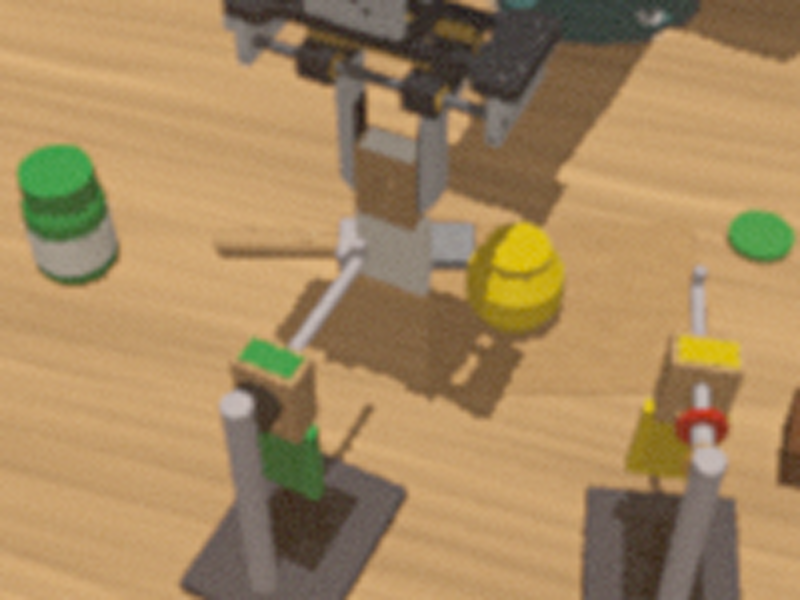

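{"name": "arm_command", "arguments": {
  "targets": "0.6 -0.4 0.2 0 -0.3 0 36; 1.6 -0.55 0.6 0 -0.9 0 36; 2.7 -0.55 1 0 -1.6 0 36; 3.8 -0.55 1.4 0 -2.3 0 36; 4.9 -0.55 1.8 0 -2.8 0 36; 5.6 -0.3 2 0 -3.25 0 36; 5.9 0 2.05 0 -3.25 0 36; 5.9 0.3 2.05 0 -3.25 0 36"
}}

```text
time: 12.08
position: [0.4859, 0.1561, 0.1843]
tcp_rot: [-1.111, -1.354, 1.351]
ft_force: [0.1, 0.1, -2.2]
grip_width: 0.04
```

```bash
python3 -c "
from h import *
st();goto(loc(SP,-.175),.175,SP[1])"
```

```text
t 12.08 pos [0.4859 0.1561 0.1843] F [ 0.0607  0.106  -2.1915] tau [0.0005 0.0258 0.0338] grip 0.04
toolx [-0.1947  0.9809  0.0001] tooly [ 0.0017  0.0005 -1.    ] toolz [-0.9809 -0.1947 -0.0017] q [ 0.1997  0.0027  1.5005  0.0001  1.6367 -1.5671]
crowd loc [-0.2467  0.1787] spare loc [-0.1836  0.0015]
units shift [-0.049  0.309 -0.287] turn [0.017 0.013 0.001] rows>= 0.3058030306934279 0.017496752743414206
```

{"name": "arm_command", "arguments": {
  "targets": "0 0.2 0 0 0 0 36; 0 0.25 0 0 0 0 36; 0 0.25 0 0 0 0 36; 0 0.25 0 0 0 0 36; 0 0.25 -0.1 0 0 0 36; 0 0.25 -0.3 0 0 0 36; 0 0.25 -0.6 0 0 0 36; 0 0.25 -0.8 0 0 0 36"
}}

```text
time: 12.75
position: [0.5103, 0.1591, 0.177]
tcp_rot: [-1.112, -1.351, 1.35]
ft_force: [-0.5, -0.3, -1.4]
grip_width: 0.0399
```

```bash
python3 -c "
from h import *
st();goto(loc(SP,-.116),.175,SP[1])
crop('scene','s12',220,420,120,270,4)"
```

```text
t 12.75 pos [0.5103 0.1591 0.177 ] F [-0.4824 -0.2774 -1.4131] tau [ 0.0432 -0.0597  0.0484] grip 0.0399
toolx [-0.1923  0.9813  0.    ] tooly [ 0.0013  0.0003 -1.    ] toolz [-0.9813 -0.1923 -0.0014] q [ 0.1961  0.0589  1.4571  0.      1.6243 -1.5682]
crowd loc [-0.2231  0.1852] spare loc [-0.1592 -0.0003]
units shift [ 0.012  0.069 -1.44 ] turn [ 0.013 -0.01   0.   ] rows>= 1.0374413183525313 0.013933614041902947
```

View pics/s12.png

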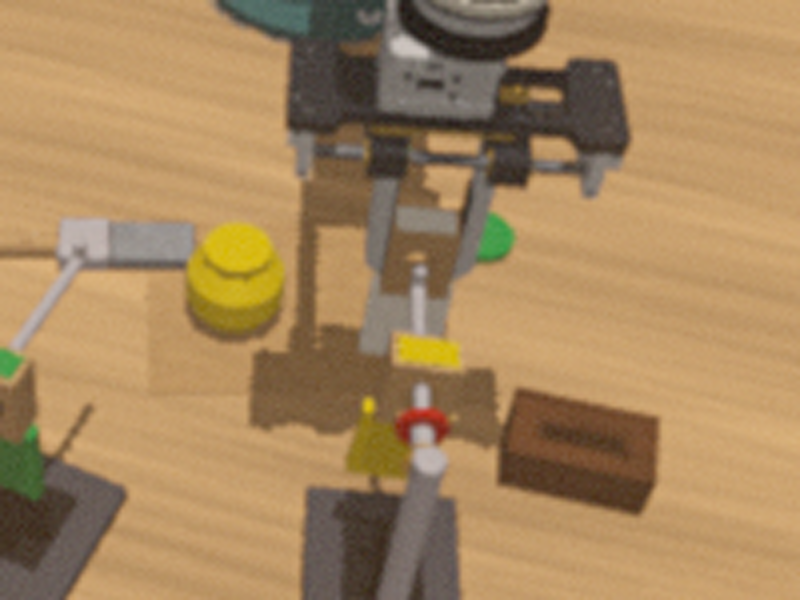

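{"name": "arm_command", "arguments": {
  "targets": "0 0.05 -0.1 0 0 0 36; 0 0.06 -0.3 0 0 0 36; 0 0.06 -0.6 0 0 0 36; 0 0.06 -0.9 0 0 0 36; 0 0.06 -1.2 0 0 0 36; 0 0.06 -1.4 0 0 0 36; 0 0.06 -1.45 0 0 0 36; 0 0.06 -1.45 0 0 0 36"
}}

```text
time: 13.47
position: [0.552, 0.1675, 0.1746]
tcp_rot: [-1.111, -1.35, 1.351]
ft_force: [0.1, -0.5, -1.8]
grip_width: 0.0396
```

```bash
python3 -c "
from h import *
st();goto(loc(SP,-.1),.159,SP[1])
crop('scene','s13',220,420,120,270,4)"
```

```text
t 13.47 pos [0.552  0.1675 0.1746] F [ 0.0768 -0.4754 -1.7589] tau [ 0.0703  0.0421 -0.0256] grip 0.0396
toolx [-0.1927  0.9812  0.    ] tooly [-0.0006 -0.0001 -1.    ] toolz [-0.9812 -0.1927  0.0006] q [ 0.1964  0.1552  1.3565  0.      1.6305 -1.5684]
crowd loc [-0.1831  0.1996] spare loc [-0.1167 -0.0001]
units shift [ 0.004  0.518 -0.555] turn [-0.006 -0.006  0.   ] rows>= 0.5466063481878584 0.007104715754815767
```

View pics/s13.png

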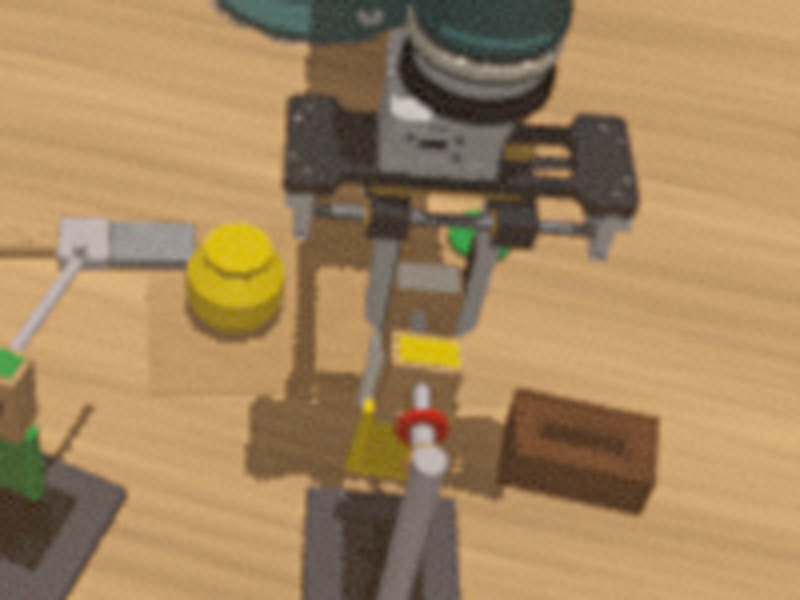

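{"name": "arm_command", "arguments": {
  "targets": "0 0.2 0 0 0 0 36; 0 0.4 0 0 0 0 36; 0 0.5 0 0 0 0 36; 0 0.5 -0.1 0 0 0 36; 0 0.5 -0.3 0 0 0 36; 0 0.5 -0.5 0 0 0 36; 0 0.5 -0.7 0 0 0 36; 0 0.5 -0.8 0 0 0 36"
}}

```text
time: 14.18
position: [0.5757, 0.1722, 0.16]
tcp_rot: [-1.111, -1.35, 1.351]
ft_force: [-3.2, 0.2, 0.5]
grip_width: 0.0401
```

```bash
python3 -c "
from h import *
st();goto(loc(SP,-.085),.1595,SP[1])"
```

```text
t 14.18 pos [0.5757 0.1722 0.16  ] F [-3.16    0.1937  0.4873] tau [-0.0805  0.3054  0.0019] grip 0.0401
toolx [-0.1928  0.9812  0.0001] tooly [-0.0004  0.     -1.    ] toolz [-0.9812 -0.1928  0.0004] q [ 0.1962  0.2132  1.3178  0.0001  1.6109 -1.5686]
crowd loc [-0.1602  0.2077] spare loc [-0.0924 -0.0001]
units shift [ 0.005  0.018 -0.247] turn [-0.004 -0.006  0.001] rows>= 0.178483433925095 0.005712457751116571
```

{"name": "arm_command", "arguments": {
  "targets": "0 0 -0.05 0 0 0 36; 0 0 -0.1 0 0 0 36; 0 0 -0.15 0 0 0 36; 0 0 -0.2 0 0 0 36; 0 0 -0.25 0 0 0 36; 0 0 -0.25 0 0 0 36; 0 0 -0.25 0 0 0 36; 0 0 -0.25 0 0 0 36"
}}

```text
time: 14.85
position: [0.5827, 0.1736, 0.1598]
tcp_rot: [-1.111, -1.351, 1.35]
ft_force: [-0.5, -0.5, -0.3]
grip_width: 0.0401
```

```bash
python3 -c "
from h import *
st();
crop('scene','s14',220,420,120,270,4);st();crop('top','t14',100,260,130,250,5)"
```

```text
t 14.85 pos [0.5827 0.1736 0.1598] F [-0.4618 -0.5281 -0.3023] tau [ 0.0508  0.0999 -0.0173] grip 0.0401
toolx [-0.1928  0.9812  0.0002] tooly [ 0.0007  0.0003 -1.    ] toolz [-0.9812 -0.1928 -0.0008] q [ 0.1963  0.228   1.3005  0.0001  1.6123 -1.5685]
crowd loc [-0.1536  0.2102] spare loc [-0.0853 -0.0001]
t 14.9 pos [0.5827 0.1736 0.1598] F [-1.2368  0.2795 -1.5978] tau [0.0027 0.0208 0.0221] grip 0.0399
toolx [-0.1928  0.9812  0.0001] tooly [ 0.0006  0.0002 -1.    ] toolz [-0.9812 -0.1928 -0.0007] q [ 0.1963  0.228   1.3006  0.0001  1.6123 -1.5685]
crowd loc [-0.1536  0.2101] spare loc [-0.0854 -0.0001]
```

View pics/s14.png

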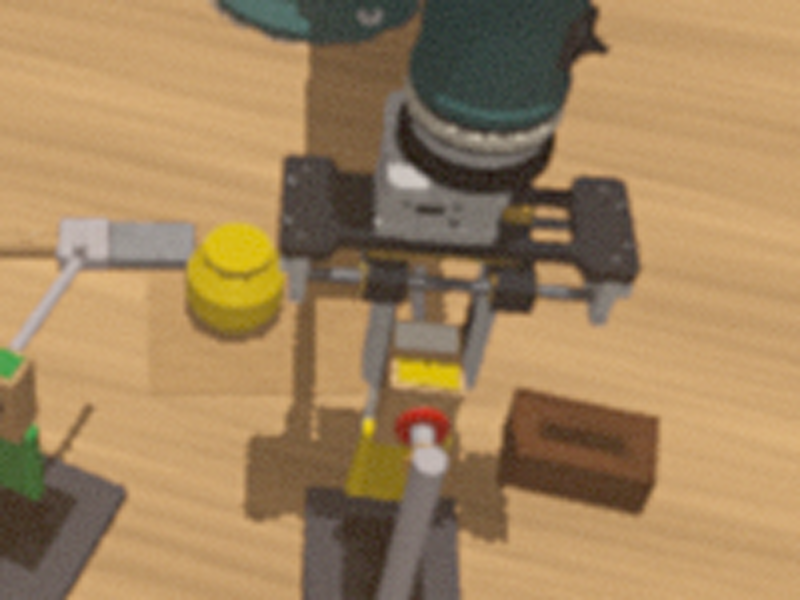

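View pics/t14.png

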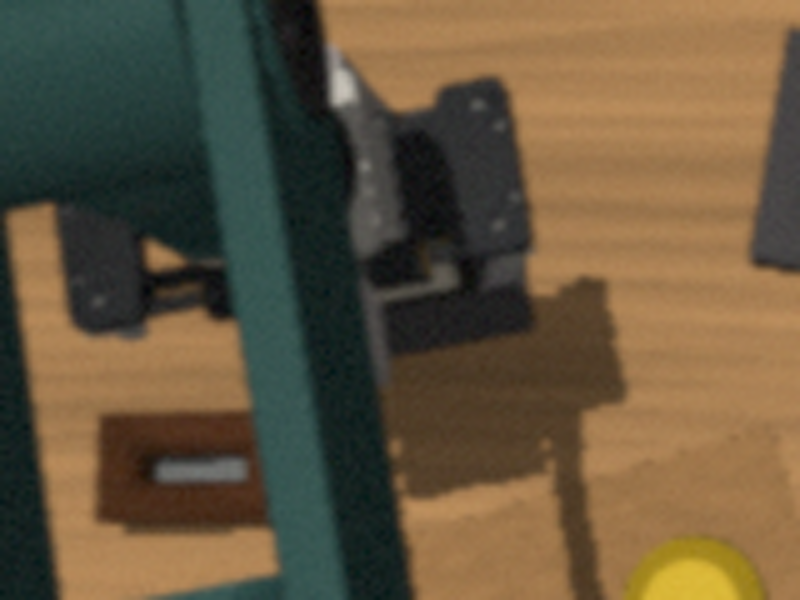

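{"name": "arm_command", "arguments": {
  "targets": "0 0 -0.05 0 0 0 36; 0 0 -0.1 0 0 0 36; 0 0 -0.15 0 0 0 36; 0 0 -0.15 0 0 0 36; 0 0 -0.15 0 0 0 36; 0 0 -0.15 0 0 0 36; 0 0 -0.15 0 0 0 36; 0 0 -0.15 0 0 0 36"
}}

```text
time: 15.62
position: [0.587, 0.1744, 0.1599]
tcp_rot: [-1.111, -1.351, 1.35]
ft_force: [-0.6, -0.2, -1.1]
grip_width: 0.0394
```

```bash
python3 -c "
from h import *
st();r.grab_frame('scene');print(r.read_state()['ft_force'])"
```

```text
t 15.62 pos [0.587  0.1744 0.1599] F [-0.6424 -0.1615 -1.1111] tau [0.0747 0.066  0.0519] grip 0.0394
toolx [-0.1927  0.9812  0.    ] tooly [ 0.0005  0.0001 -1.    ] toolz [-0.9812 -0.1927 -0.0005] q [ 0.1962  0.2379  1.2884  0.      1.6147 -1.5685]
crowd loc [-0.1494  0.2116] spare loc [-0.0809 -0.0001]
[ 0.5211 -0.0399 -1.0062]
```

{"name": "arm_command", "arguments": {
  "targets": "0 0 -0.05 0 0 0 36; 0 0 -0.1 0 0 0 36; 0 0 -0.15 0 0 0 36; 0 0 -0.15 0 0 0 36; 0 0 -0.15 0 0 0 36; 0 0 -0.15 0 0 0 36; 0 0 -0.15 0 0 0 36; 0 0 -0.15 0 0 0 36"
}}

```text
time: 16.33
position: [0.5913, 0.1753, 0.1599]
tcp_rot: [-1.111, -1.351, 1.351]
ft_force: [-0.8, 0.6, -0.8]
grip_width: 0.0398
```

```bash
python3 -c "
from h import *
st();r.grab_frame('scene');print(r.read_state()['ft_force'])"
```

```text
t 16.33 pos [0.5913 0.1753 0.1599] F [-0.8008  0.6031 -0.7778] tau [ 0.0012  0.1519 -0.0064] grip 0.0398
toolx [-0.1927  0.9813  0.    ] tooly [ 0.0002  0.0001 -1.    ] toolz [-0.9813 -0.1927 -0.0002] q [ 0.1962  0.2479  1.2764  0.      1.6171 -1.5685]
crowd loc [-0.1452  0.213 ] spare loc [-0.0765 -0.0001]
[-0.5637 -0.5372 -1.1687]
```

{"name": "arm_command", "arguments": {
  "targets": "0 0 -0.05 0 0 0 36; 0 0 -0.1 0 0 0 36; 0 0 -0.12 0 0 0 36; 0 0 -0.12 0 0 0 36; 0 0 -0.12 0 0 0 36; 0 0 -0.12 0 0 0 36; 0 0 -0.12 0 0 0 36; 0 0 -0.12 0 0 0 36"
}}

```text
time: 17.05
position: [0.5939, 0.1758, 0.1599]
tcp_rot: [-1.11, -1.349, 1.352]
ft_force: [-6.2, -1.5, 0.7]
grip_width: 0.0396
```

```bash
python3 -c "
from h import *
st();crop('scene','s15',270,370,170,260,6);print(r.read_state()['ft_force'])"
```

```text
t 17.05 pos [0.5939 0.1758 0.1599] F [-6.1923 -1.5399  0.6923] tau [-0.1098  0.8228  0.0474] grip 0.0396
toolx [-0.1928  0.9812 -0.0001] tooly [-0.0023 -0.0005 -1.    ] toolz [-0.9812 -0.1928  0.0024] q [ 0.1962  0.2556  1.2669 -0.0001  1.6214 -1.5686]
crowd loc [-0.1428  0.2139] spare loc [-0.0739 -0.0002]
[-5.3502 -1.1311  1.0281]
```

View pics/s15.png

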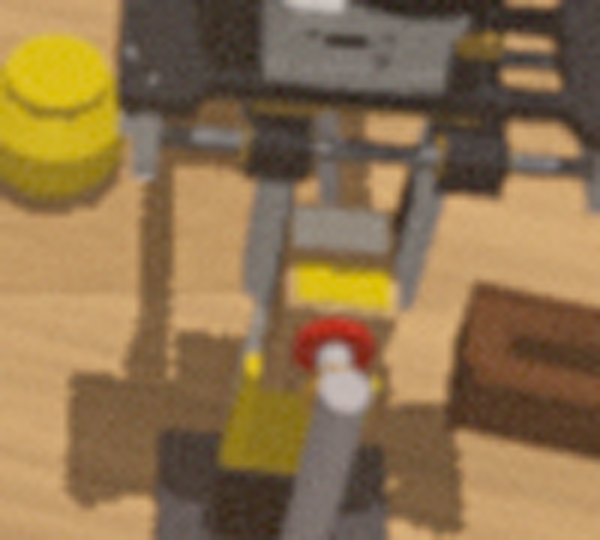

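{"name": "arm_command", "arguments": {
  "targets": "0 0 -0.04 0 0 0 36; 0 0 -0.08 0 0 0 36; 0 0 -0.08 0 0 0 36; 0 0 -0.08 0 0 0 36; 0 0 -0.08 0 0 0 36; 0 0 -0.08 0 0 0 36; 0 0 -0.08 0 0 0 36; 0 0 -0.08 0 0 0 36"
}}

```text
time: 17.77
position: [0.5956, 0.1761, 0.1599]
tcp_rot: [-1.109, -1.348, 1.353]
ft_force: [-7.5, -2.1, 2.4]
grip_width: 0.04
```

```bash
python3 -c "
from h import *
st();crop('scene','s16',270,370,170,260,6);print(r.read_state()['ft_force'])"
```

```text
t 17.77 pos [0.5956 0.1761 0.1599] F [-7.522  -2.0556  2.3893] tau [-0.207   1.1527  0.0545] grip 0.04
toolx [-0.1929  0.9812 -0.0002] tooly [-0.0039 -0.0009 -1.    ] toolz [-0.9812 -0.1929  0.004 ] q [ 0.1963  0.2606  1.2608 -0.0002  1.6242 -1.5686]
crowd loc [-0.1412  0.2145] spare loc [-0.0722 -0.0001]
[-7.1359 -2.5978  1.4505]
```

View pics/s16.png

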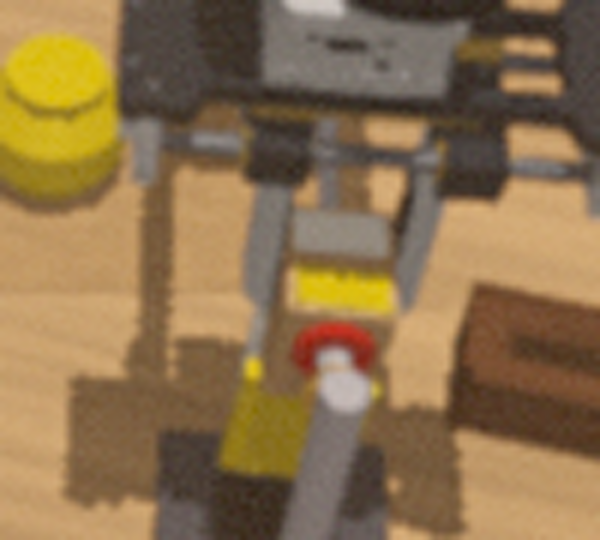

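{"name": "arm_command", "arguments": {
  "targets": "0 0 -0.02 0 0 0 36; 0 0 -0.03 0 0 0 36; 0 0 -0.03 0 0 0 36; 0 0 -0.03 0 0 0 36; 0 0 -0.03 0 0 0 36; 0 0 -0.03 0 0 0 36; 0 0 -0.03 0 0 0 36; 0 0 -0.03 0 0 0 36"
}}

```text
time: 18.48
position: [0.596, 0.1762, 0.1599]
tcp_rot: [-1.108, -1.347, 1.354]
ft_force: [-8.0, -0.8, 1.5]
grip_width: 0.04
```

{"name": "arm_command", "arguments": {
  "targets": "0 0 0 0 0 0 36; 0 0 0 0 0 0 36; 0 0 0 0 0 0 36; 0 0 0 0 0 0 36; 0 0 0 0 0 0 36; 0 0 0 0 0 0 36; 0 0 0 0 0 0 36; 0 0 0 0 0 0 36"
}}

```text
time: 19.15
position: [0.596, 0.1762, 0.1599]
tcp_rot: [-1.108, -1.347, 1.354]
ft_force: [-7.6, -2.3, 3.0]
grip_width: 0.0401
```

```bash
python3 -c "
from h import *
st()"
```

```text
t 19.15 pos [0.596  0.1762 0.1599] F [-7.6212 -2.2951  3.0354] tau [-0.2566  1.3503  0.0104] grip 0.0401
toolx [-0.193   0.9812 -0.0002] tooly [-0.0049 -0.0011 -1.    ] toolz [-0.9812 -0.193   0.005 ] q [ 0.1963  0.2624  1.2585 -0.0002  1.6257 -1.5687]
crowd loc [-0.1408  0.2146] spare loc [-0.0718 -0.0001]
```

{"name": "arm_command", "arguments": {
  "targets": "0 0 0.05 0 0 0 36; 0 0 0.1 0 0 0 36; 0 0 0.15 0 0 0 36; 0 0 0.2 0 0 0 36; 0 0.02 0.22 0 0 0 36; 0 0.04 0.22 0 0 0 36; 0 0.05 0.22 0 0 0 36; 0 0.05 0.22 0 0 0 36"
}}

```text
time: 19.82
position: [0.5919, 0.1755, 0.1583]
tcp_rot: [-1.111, -1.351, 1.35]
ft_force: [-1.0, 0.1, -1.3]
grip_width: 0.0399
```

{"name": "arm_command", "arguments": {
  "targets": "0 0 0 0 0 0 40; 0 0 0 0 0 0 44; 0 0 0 0 0 0 50; 0 0 0 0 0 0 58; 0 0 0 0 0 0 64; 0 0 0 0 0 0 64; 0 -0.2 0 0 0 0 64; 0 -0.5 0 0 0 0 64"
}}

```text
time: 20.48
position: [0.591, 0.1752, 0.1728]
tcp_rot: [-1.11, -1.349, 1.352]
ft_force: [0.3, -0.0, -0.6]
grip_width: 0.0641
```

{"name": "arm_command", "arguments": {
  "targets": "0 -0.4 0 0 0 0 64; 0 -0.9 0 0 0 0 64; 0 -1.6 0 0 0 0 70; 0 -2.4 0 0 0 0 80; 0 -2.8 0 0 0 0 94; 0 -3 0 0 0 0 94; 0 -3 0 0 0 0 94; 0 -3 0 0 0 0 94"
}}

```text
time: 21.15
position: [0.5915, 0.1753, 0.263]
tcp_rot: [-1.111, -1.35, 1.351]
ft_force: [0.2, 0.2, -0.9]
grip_width: 0.0935
```

```bash
python3 -c "
from h import *
st();goto(loc(CR,-.0365),.25,CR[1])
crop('scene','s17',150,400,120,280,3.2)"
```

```text
t 21.15 pos [0.5915 0.1753 0.263 ] F [ 0.1589  0.2407 -0.8645] tau [0.0505 0.0343 0.0102] grip 0.0935
toolx [-0.1928  0.9812  0.0001] tooly [-0.0003  0.     -1.    ] toolz [-0.9812 -0.1928  0.0003] q [ 0.1962  0.2364  1.0873  0.0001  1.8181 -1.5686]
crowd loc [-0.1451  0.2131] spare loc [-0.0764 -0.0001]
units shift [-7.905  0.433 -1.039] turn [-0.003  3.253  0.   ] rows>= 5.744484575137576 2.7258907829338828
```

View pics/s17.png

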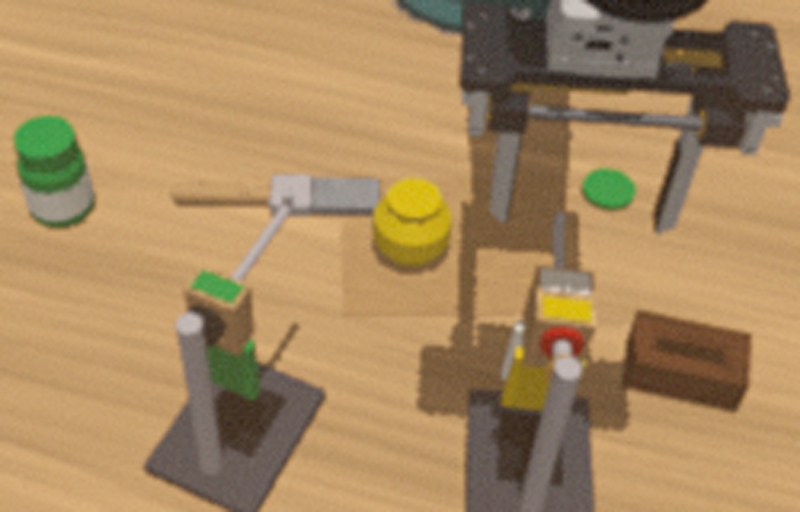

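{"name": "arm_command", "arguments": {
  "targets": "-1 0 -0.1 0 0.4 0 94; -2.3 0 -0.3 0 1 0 94; -3.6 0 -0.5 0 1.6 0 94; -4.9 0 -0.7 0 2.2 0 94; -6.2 0 -0.85 0 2.8 0 94; -7.2 0 -1 0 3.25 0 94; -7.9 0.2 -1.04 0 3.25 0 94; -7.9 0.4 -1.04 0 3.25 0 94"
}}

```text
time: 21.87
position: [0.668, -0.0561, 0.2483]
tcp_rot: [-1.276, -1.093, 1.099]
ft_force: [-0.3, 0.3, -1.4]
grip_width: 0.0936
```

{"name": "arm_command", "arguments": {
  "targets": "0 0 0 0 0 0 94; 0 0 0 0 0 0 94; 0 0.3 0 0 0 0 94; 0 0.6 0 0 0 0 80; 0 0.6 0 0 0 0 70; 0 0.6 0 0 0 0 60; 0 0.6 0 0 0 0 60; 0 0.6 0 0 0 0 60"
}}

```text
time: 22.53
position: [0.668, -0.0509, 0.234]
tcp_rot: [-1.275, -1.102, 1.101]
ft_force: [0.3, 0.0, -0.2]
grip_width: 0.0637
```

```bash
python3 -c "
from h import *
st();goto(loc(CR,-.0365),.159,CR[1])
crop('scene','s18',150,350,120,270,4)"
```

```text
t 22.53 pos [ 0.668  -0.0509  0.234 ] F [ 0.3017  0.0095 -0.2485] tau [0.048  0.009  0.0028] grip 0.0637
toolx [0.1453 0.9894 0.0001] tooly [ 0.0009 -0.0001 -1.    ] toolz [-0.9894  0.1453 -0.0009] q [-0.1606  0.3584  0.991   0.0001  1.7913 -1.5855]
crowd loc [-0.0364  0.0005] spare loc [-0.0451 -0.2368]
units shift [-0.018  2.499  0.006] turn [0.009 0.007 0.001] rows>= 1.7976314100965312 0.00963402745529681
```

View pics/s18.png

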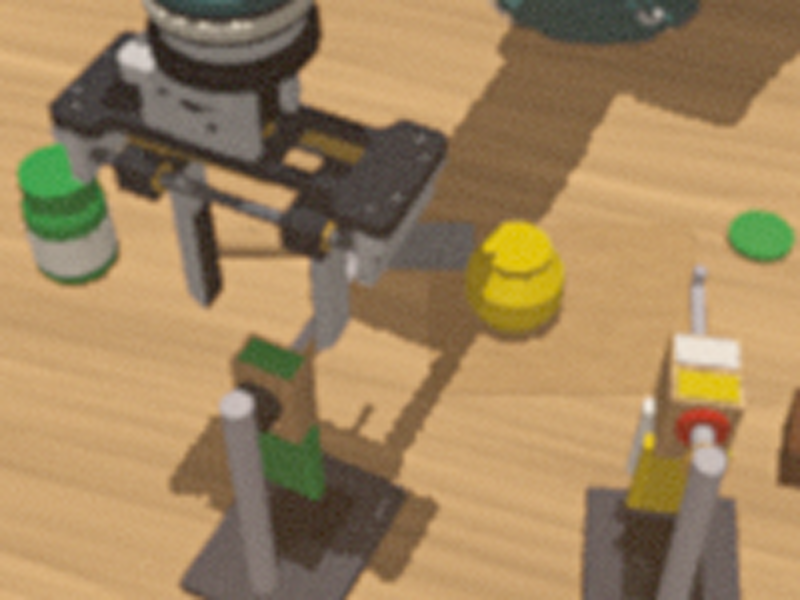

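{"name": "arm_command", "arguments": {
  "targets": "0 0.5 0 0 0 0 64; 0 1.2 0 0 0 0 64; 0 1.9 0 0 0 0 64; 0 2.4 0 0 0 0 64; 0 2.5 0 0 0 0 60; 0 2.5 0 0 0 0 52; 0 2.5 0 0 0 0 46; 0 2.5 0 0 0 0 46"
}}

```text
time: 23.25
position: [0.6688, -0.0514, 0.1605]
tcp_rot: [-1.278, -1.103, 1.099]
ft_force: [-0.1, -0.1, 0.2]
grip_width: 0.0469
```

```bash
python3 -c "
from h import *
st();goto(loc(CR,-.0365),.159,CR[1])"
```

```text
t 23.25 pos [ 0.6688 -0.0514  0.1605] F [-0.1443 -0.0816  0.23  ] tau [ 0.0615  0.0106 -0.0437] grip 0.0469
toolx [0.1458 0.9893 0.    ] tooly [ 0.0034 -0.0005 -1.    ] toolz [-0.9893  0.1458 -0.0035] q [-0.1612  0.3667  1.1244  0.0001  1.647  -1.5856]
crowd loc [-0.0355  0.0002] spare loc [-0.0443 -0.2375]
units shift [-0.005  0.051  0.035] turn [0.033 0.002 0.   ] rows>= 0.04465533039716312 0.02784825520997815
```

Close, then lift 17 mm.

{"name": "arm_command", "arguments": {
  "targets": "0 0.02 0 0 0 0 42; 0 0.02 0 0 0 0 36; 0 0.02 0 0 0 0 36; 0 0.02 0 0 0 0 36; 0 0.02 0 0 0 0 36; 0 -0.2 0 0 0 0 36; 0 -0.4 0 0 0 0 36; 0 -0.55 0 0 0 0 36"
}}

```text
time: 23.92
position: [0.6675, -0.0501, 0.1745]
tcp_rot: [-1.272, -1.101, 1.101]
ft_force: [0.9, -0.8, -1.3]
grip_width: 0.04
```

```bash
python3 -c "
from h import *
st();goto(loc(CR,-.185),.177,CR[1])
crop('scene','s19',150,350,120,270,4)"
```

```text
t 23.92 pos [ 0.6675 -0.0501  0.1745] F [ 0.8869 -0.8268 -1.2697] tau [ 0.0113  0.0014 -0.0295] grip 0.04
toolx [0.145  0.9894 0.0017] tooly [-0.0017  0.002  -1.    ] toolz [-0.9894  0.145   0.0019] q [-0.1605  0.3642  1.1001  0.0017  1.6793 -1.5856]
crowd loc [-0.037   0.0012] spare loc [-0.0454 -0.236 ]
units shift [-0.035 -0.073  4.934] turn [-0.019  0.011  0.016] rows>= 3.5498465955212097 0.022577973659631444
```

View pics/s19.png

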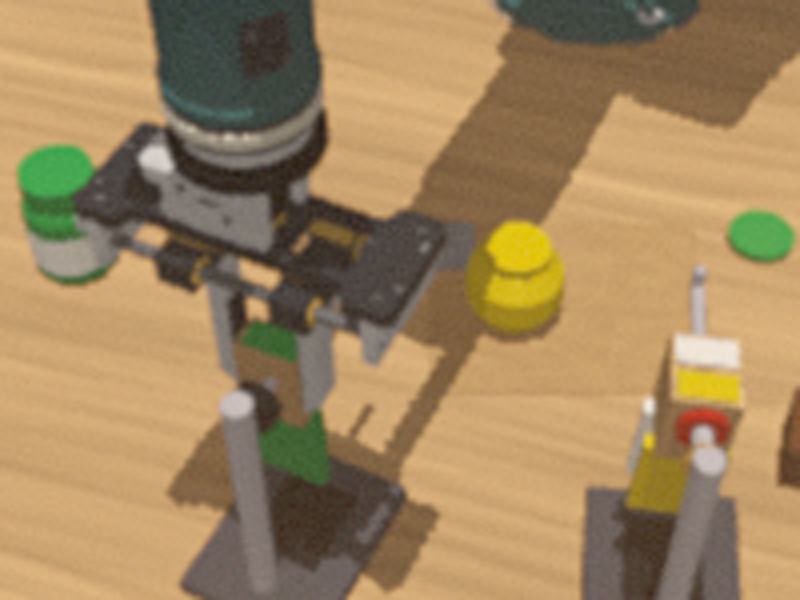

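{"name": "arm_command", "arguments": {
  "targets": "0 0 0 0 0 0 36; -0.01 0 0.2 0 0 0 36; -0.01 0 0.6 0 0 0 36; -0.01 0 1 0 0 0 36; -0.01 0 1.4 0 0 0 36; -0.01 0 1.8 0 0 0 36; -0.01 0 2.2 0 0 0 36; -0.01 0 2.6 0 0 0 36"
}}

```text
time: 24.63
position: [0.5892, -0.0397, 0.1742]
tcp_rot: [-1.273, -1.1, 1.101]
ft_force: [-0.5, 0.4, -1.4]
grip_width: 0.0402
```

```bash
python3 -c "
from h import *
st();goto(loc(CR,-.185),.177,CR[1])"
```

```text
t 24.63 pos [ 0.5892 -0.0397  0.1742] F [-0.5349  0.3675 -1.4356] tau [ 0.067   0.0067 -0.0097] grip 0.0402
toolx [0.1456 0.9893 0.0004] tooly [-0.0015  0.0006 -1.    ] toolz [-0.9893  0.1456  0.0016] q [-0.1634  0.1865  1.3213  0.0004  1.6354 -1.5881]
crowd loc [-0.1159  0.0001] spare loc [-0.1202 -0.2106]
units shift [-0.002 -0.091  2.303] turn [-0.015  0.005  0.004] rows>= 1.6580255890093962 0.013685588516976554
```

{"name": "arm_command", "arguments": {
  "targets": "0 -0.05 0.3 0 0 0 36; 0 -0.07 0.7 0 0 0 36; 0 -0.07 1.1 0 0 0 36; 0 -0.07 1.5 0 0 0 36; 0 -0.07 1.8 0 0 0 36; 0 -0.07 2.1 0 0 0 36; 0 -0.3 2.2 0 0 0 36; 0 -1 2.2 0 0 0 36"
}}

```text
time: 25.3
position: [0.5228, -0.03, 0.202]
tcp_rot: [-1.269, -1.096, 1.104]
ft_force: [0.5, -0.4, -2.2]
grip_width: 0.0396
```

```bash
python3 -c "
from h import *
st();
crop('scene','s20',150,350,120,270,4);goto([.50,.15],.25,.11)
print(r.read_state()['q'])"
```

```text
t 25.3 pos [ 0.5228 -0.03    0.202 ] F [ 0.5221 -0.4471 -2.2144] tau [-0.0412  0.0082  0.0078] grip 0.0396
toolx [0.1457 0.9893 0.0003] tooly [-0.007   0.0013 -1.    ] toolz [-0.9893  0.1457  0.0071] q [-0.1657  0.0347  1.4329  0.0002  1.6811 -1.5903]
crowd loc [-0.1831 -0.    ] spare loc [-0.1835 -0.1883]
units shift [ 5.828 -1.37   1.735] turn [ 0.047 -2.447 -0.006] rows>= 4.484682429420295 2.0510898930181916
[-0.1658  0.0316  1.4221  0.0001  1.683  -1.5903]
```

View pics/s20.png

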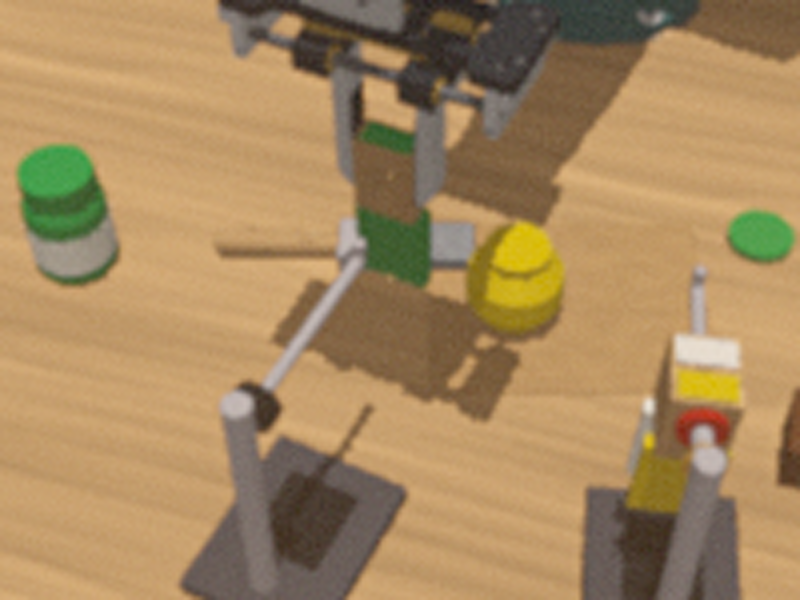

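```bash
python3 -c "
from h import *
crop('top','t21',110,170,195,255,10);crop('scene','s21',335,395,205,265,10)"
```

```text
(no output)
```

View pics/t21.png

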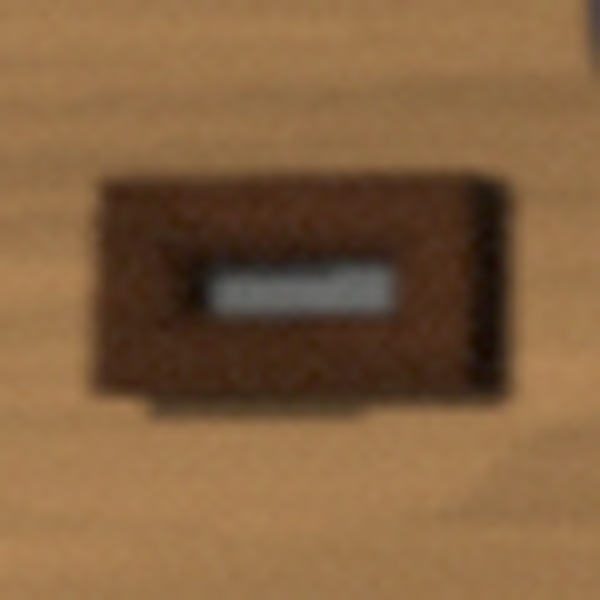

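View pics/s21.png

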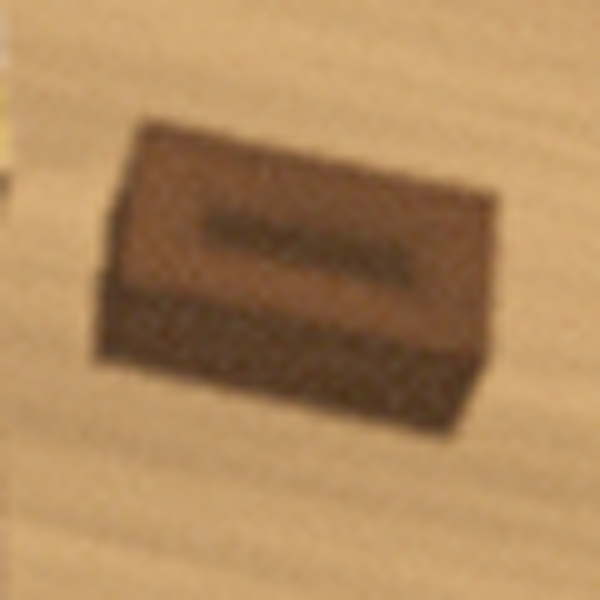

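```bash
cat >b.py <<'E'
from h import *
T=lambda u,v:np.array([(u+.5)/10-.5+110,(v+.5)/10-.5+195])
S=lambda u,v:np.array([(u+.5)/10-.5+335,(v+.5)/10-.5+205])
def f(p,obs):
    c,s=np.cos(p[2]),np.sin(p[2]);o=[]
    for cam,P,px in obs:
        o+=list(proj(cam,[p[0]+c*P[0]-s*P[1],p[1]+s*P[0]+c*P[1],P[2]])-px)
    return np.array(o)
P=lambda sx,sy,z:(sx*.028,sy*.048,z)
ot=[("top",P(1,1,.04),T(103,180)),("top",P(1,-1,.04),T(471,177)),("top",P(-1,-1,.04),T(471,396)),("top",P(-1,1,.04),T(95,392)),("top",P(1,-1,0),T(508,185)),("top",P(-1,-1,0),T(506,402))]
os_=[("scene",P(-1,-1,.04),S(148,121)),("scene",P(-1,1,.04),S(496,196)),("scene",P(1,1,.04),S(488,352)),("scene",P(1,-1,.04),S(116,286)),("scene",P(1,-1,0),S(96,360)),("scene",P(1,1,0),S(452,438))]
for n,o in(("top",ot),("scene",os_),("both",ot+os_)):
    q=least_squares(f,[.49,.29,0],args=(o,),x_scale=.01);print(n,q.x,np.degrees(q.x[2]),np.abs(q.fun).max());print(f(q.x,o).round(1).reshape(-1,2).tolist())
# slot floor in top: grey
print(planez("top",T(295,290),.01),planez("top",T(198,290),.04),planez("top",T(393,290),.01))
E
python3 b.py
```

```text
top [0.4951 0.2907 0.0116] 0.664269570464391 0.670115061710078
[[-0.3, -0.3], [0.3, -0.2], [-0.4, -0.1], [-0.5, 0.6], [0.7, 0.2], [0.2, -0.3]]
scene [0.4992 0.291  0.0371] 2.1237258882730368 0.9584867870427161
[[-1.0, -0.5], [0.4, -0.6], [0.7, 0.7], [0.3, -0.6], [-0.6, 0.4], [0.1, 0.5]]
both [0.4966 0.2911 0.0174] 0.9956656085715452 1.7417574505622042
[[-0.5, -0.7], [0.1, -0.9], [-0.4, -0.8], [-0.6, 0.1], [0.5, -0.4], [0.2, -0.9], [-0.6, -1.5], [0.7, -1.1], [0.5, 0.2], [0.3, -1.7], [-0.6, -0.7], [-0.0, -0.1]]
[0.4956 0.2972 0.01  ] [0.4939 0.3123 0.04  ] [0.4957 0.2713 0.01  ]
```

{"name": "arm_command", "arguments": {
  "targets": "0 -1 0.5 0 0 0 36; 0.3 -2 1.2 0 -0.2 0 36; 1 -2.9 1.8 0 -0.5 0 36; 2 -2.9 2.3 0 -0.9 0 36; 3.2 -2.9 2.6 0 -1.2 0 36; 4.4 -2.9 2.8 0 -1.5 0 36; 5.5 -2.9 2.9 0 -1.6 0 36; 6.5 -2.9 2.9 0 -1.6 0 36"
}}

```text
time: 26.12
position: [0.4672, 0.1772, 0.2914]
tcp_rot: [-1.198, -1.226, 1.226]
ft_force: [0.6, 0.4, -1.7]
grip_width: 0.04
```

```bash
python3 -c "
from h import *
st();goto([.4966,.291],.20,.0174)"
```

```text
t 26.12 pos [0.4672 0.1772 0.2914] F [ 0.6084  0.3927 -1.7281] tau [ 0.0325 -0.0427 -0.0063] grip 0.04
toolx [-0.0225  0.9997  0.0004] tooly [-0.0002  0.0004 -1.    ] toolz [-0.9997 -0.0225  0.0002] q [ 0.2486 -0.0262  1.3185  0.0005  1.8494 -1.3446]
crowd loc [-0.2683  0.1968] spare loc [-0.198   0.0257]
units shift [ 3.77   3.047 -1.066] turn [-0.002  0.049  0.004] rows>= 3.570787547748935 0.041061046184477736
```

{"name": "arm_command", "arguments": {
  "targets": "1 0 0 0 0 0 36; 2 0 -0.2 0 0 0 36; 3 0 -0.6 0 0 0 36; 3.5 0.8 -1 0 0 0 36; 3.5 1.8 -1 0 0 0 36; 3.5 2.5 -1 0 0 0 36; 3.5 3 -1 0 0 0 36; 3.5 3 -1 0 0 0 36"
}}

```text
time: 26.78
position: [0.4933, 0.28, 0.1957]
tcp_rot: [-1.195, -1.216, 1.233]
ft_force: [0.7, -0.2, -2.2]
grip_width: 0.0399
```

```bash
python3 -c "
from h import *
st();goto([.4966,.291],.14,.0174)"
```

```text
t 26.78 pos [0.4933 0.28   0.1957] F [ 0.7225 -0.2466 -2.2247] tau [ 0.0127  0.0057 -0.0126] grip 0.0399
toolx [-0.0216  0.9998 -0.0039] tooly [-0.0095 -0.0041 -0.9999] toolz [-0.9997 -0.0216  0.0096] q [ 0.4162  0.1357  1.3367  0.0001  1.6795 -1.1762]
crowd loc [-0.2575  0.3023] spare loc [-0.1524  0.1216]
units shift [ 0.372  1.854 -0.135] turn [-0.092  0.04  -0.037] rows>= 1.3641199668585808 0.08941532196147792
```

{"name": "arm_command", "arguments": {
  "targets": "0.35 0.5 -0.1 0 0 0 36; 0.35 1 -0.12 0 0 0 36; 0.35 1.5 -0.12 0 0 0 36; 0.35 1.7 -0.12 0 0 0 36; 0.35 1.8 -0.12 0 0 0 36; 0.35 1.8 -0.12 0 0 0 36; 0.35 1.8 -0.12 0 0 0 36; 0.35 1.8 -0.12 0 0 0 36"
}}

```text
time: 27.45
position: [0.4996, 0.2915, 0.1494]
tcp_rot: [-1.2, -1.227, 1.223]
ft_force: [0.2, -0.7, -0.8]
grip_width: 0.0398
```

```bash
python3 -c "
from h import *
st();goto([.4966,.291],.14,.0174)
crop('top','t22',90,190,180,260,8);crop('scene','s22',320,400,175,265,6.6)"
```

```text
t 27.45 pos [0.4996 0.2915 0.1494] F [ 0.1766 -0.6786 -0.753 ] tau [ 0.0076 -0.0223  0.0213] grip 0.0398
toolx [-0.0211  0.9998  0.0011] tooly [ 0.0023  0.0011 -1.    ] toolz [-0.9998 -0.0211 -0.0023] q [ 0.4302  0.1655  1.3949  0.      1.5787 -1.1617]
crowd loc [-0.253   0.3147] spare loc [-0.144   0.1317]
units shift [-0.016  0.312  0.102] turn [0.022 0.035 0.01 ] rows>= 0.23641061764187057 0.03612471695689671
```

View pics/t22.png

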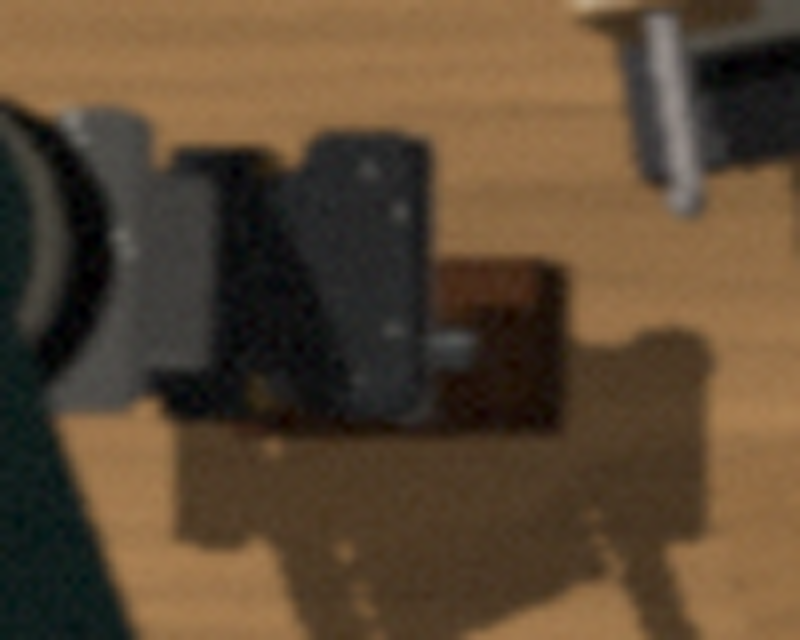

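View pics/s22.png

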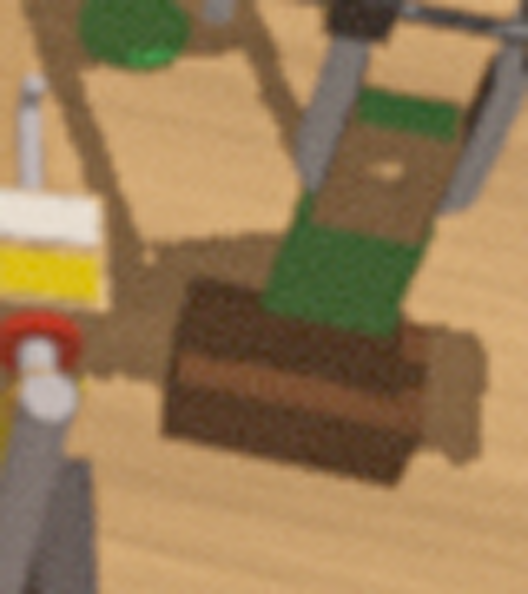

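```bash
cat >g.py <<'E'
from h import *
f_=6.6
S=lambda u,v:np.array([(u+.5)/f_-.5+320,(v+.5)/f_-.5+175])
obs=[((.005,-.025,0),(265,308)),((.005,.025,0),(398,334)),((.012,-.02,.066),(313,219)),((.012,.02,.066),(422,243)),((.012,-.02,.12),(356,123)),((.012,.02,.12),(453,139)),((-.012,-.02,.12),(364,91)),((-.012,.02,.12),(464,107))]
def f(p,z=None):
    zz=p[3] if z is None else z
    c,s=np.cos(p[2]),np.sin(p[2]);o=[]
    for P,px in obs: o+=list(proj("scene",[p[0]+c*P[0]-s*P[1],p[1]+s*P[0]+c*P[1],zz+P[2]])-S(*px))
    return np.array(o)
q=least_squares(f,[.49,.29,0,.07],x_scale=.01);print(q.x,q.fun.round(1).reshape(-1,2).tolist())
q=least_squares(f,[.49,.29,0],kwargs=dict(z=.0689),x_scale=.01);print(q.x,q.fun.round(1).reshape(-1,2).tolist())
E
python3 g.py
```

```text
[0.4667 0.3003 0.0072 0.0317] [[0.4, -0.7], [-1.0, -0.4], [0.6, -0.0], [0.0, -0.1], [-0.6, 0.8], [1.4, 1.9], [-1.1, -1.3], [0.2, -0.3]]
[0.5007 0.2931 0.0158] [[-0.5, 0.2], [-1.0, 0.6], [0.1, 0.2], [0.4, 0.2], [-0.8, 0.3], [2.2, 1.5], [-1.4, -2.2], [0.9, -1.1]]
```

{"name": "arm_command", "arguments": {
  "targets": "-0.05 0.1 0.07 0 0.03 0 36; -0.05 0.3 0.07 0 0.03 0 36; -0.05 0.5 0.07 0 0.03 0 36; -0.05 0.65 0.07 0 0.03 0 36; -0.05 0.7 0.07 0 0.03 0 36; -0.05 0.7 0.07 0 0.03 0 36; -0.05 0.7 0.07 0 0.03 0 36; -0.05 0.7 0.07 0 0.03 0 36"
}}

```text
time: 28.22
position: [0.497, 0.2898, 0.1271]
tcp_rot: [-1.201, -1.223, 1.222]
ft_force: [-0.9, -0.5, -1.0]
grip_width: 0.04
```

```bash
python3 -c "
from h import *
st();goto([.4975,.290],.112,.0174)
crop('scene','s23',320,400,175,265,6.6)"
```

```text
t 28.22 pos [0.497  0.2898 0.1271] F [-0.8969 -0.5439 -0.9541] tau [ 0.0656  0.0639 -0.0122] grip 0.04
toolx [-0.0181  0.9998  0.0003] tooly [ 0.0004  0.0003 -1.    ] toolz [-0.9998 -0.0181 -0.0005] q [ 0.4294  0.1706  1.4336  0.0001  1.5369 -1.1595]
crowd loc [-0.2553  0.3126] spare loc [-0.1469  0.1305]
units shift [ 0.005  0.504 -0.016] turn [0.004 0.007 0.002] rows>= 0.36290355027055027 0.006969934672922482
```

View pics/s23.png

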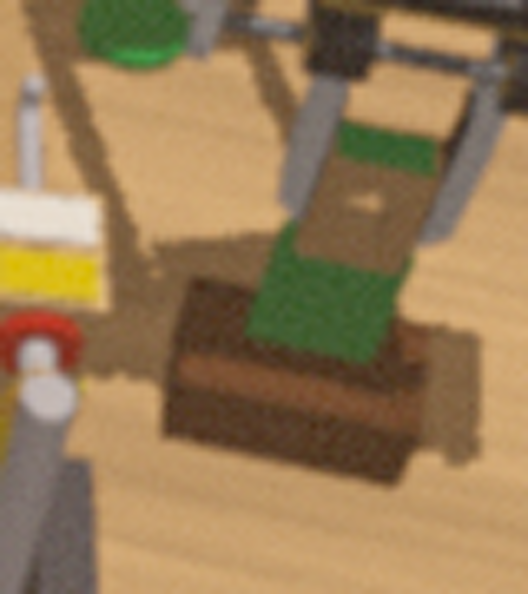

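{"name": "arm_command", "arguments": {
  "targets": "0 0.08 0 0 0 0 36; 0 0.16 0 0 0 0 36; 0 0.24 0 0 0 0 36; 0 0.3 0 0 0 0 36; 0 0.36 0 0 0 0 36; 0 0.36 0 0 0 0 36; 0 0.36 0 0 0 0 36; 0 0.36 0 0 0 0 36"
}}

```text
time: 28.93
position: [0.4968, 0.2898, 0.1162]
tcp_rot: [-1.201, -1.223, 1.222]
ft_force: [0.0, 0.3, -1.2]
grip_width: 0.0399
```

```bash
python3 -c "
from h import *
st();goto([.4975,.290],.1,.0174)
crop('scene','s24',320,400,175,265,6.6)"
```

```text
t 28.93 pos [0.4968 0.2898 0.1162] F [ 0.0383  0.2721 -1.2451] tau [ 0.0496 -0.0277  0.0526] grip 0.0399
toolx [-0.018   0.9998  0.0001] tooly [ 0.      0.0001 -1.    ] toolz [-0.9998 -0.018  -0.    ] q [ 0.4294  0.1764  1.4491  0.0001  1.5161 -1.1595]
crowd loc [-0.2555  0.3125] spare loc [-0.1471  0.1305]
units shift [ 0.008  0.539 -0.023] turn [0.    0.006 0.001] rows>= 0.3878549137269013 0.005048910424222434
```

View pics/s24.png

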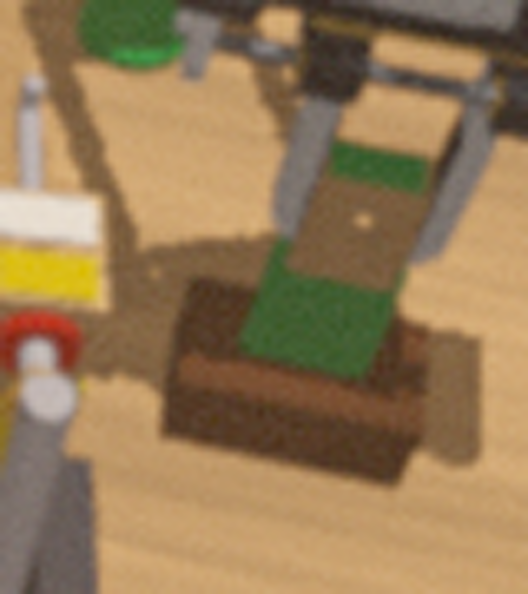

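{"name": "arm_command", "arguments": {
  "targets": "0 0.05 0 0 0 0 36; 0 0.1 0 0 0 0 36; 0 0.15 0 0 0 0 36; 0 0.2 0 0 0 0 36; 0 0.2 0 0 0 0 36; 0 0.2 0 0 0 0 36; 0 0.2 0 0 0 0 36; 0 0.2 0 0 0 0 36"
}}

```text
time: 29.65
position: [0.4968, 0.2898, 0.1102]
tcp_rot: [-1.201, -1.223, 1.222]
ft_force: [0.1, -0.6, -0.8]
grip_width: 0.0399
```

```bash
python3 -c "
from h import *
st();crop('scene','s25',320,400,175,265,6.6);print(r.read_state()['ft_force'])"
```

```text
t 29.65 pos [0.4968 0.2898 0.1102] F [ 0.06   -0.6143 -0.8088] tau [ 0.0403 -0.0464  0.0407] grip 0.0399
toolx [-0.0181  0.9998  0.0001] tooly [ 0.0001  0.0001 -1.    ] toolz [-0.9998 -0.0181 -0.0001] q [ 0.4294  0.1797  1.4573  0.0001  1.5045 -1.1595]
crowd loc [-0.2555  0.3125] spare loc [-0.1471  0.1305]
[-0.4059  0.3924 -1.3842]
```

{"name": "arm_command", "arguments": {
  "targets": "0 0.06 0 0 0 0 36; 0 0.12 0 0 0 0 36; 0 0.18 0 0 0 0 36; 0 0.24 0 0 0 0 36; 0 0.3 0 0 0 0 36; 0 0.36 0 0 0 0 36; 0 0.4 0 0 0 0 36; 0 0.4 0 0 0 0 36"
}}

```text
time: 30.37
position: [0.4967, 0.2897, 0.0977]
tcp_rot: [-1.2, -1.222, 1.223]
ft_force: [-0.6, -0.2, -2.2]
grip_width: 0.0395
```

```bash
python3 -c "
from h import *
st();crop('scene','s26',320,400,175,265,6.6);print(r.read_state()['ft_force'])"
```

```text
t 30.37 pos [0.4967 0.2897 0.0977] F [-0.5897 -0.1996 -2.1612] tau [ 0.0317  0.     -0.0023] grip 0.0395
toolx [-0.018   0.9998 -0.0002] tooly [-0.0004 -0.0002 -1.    ] toolz [-0.9998 -0.018   0.0004] q [ 0.4294  0.1875  1.4738 -0.      1.4808 -1.1595]
crowd loc [-0.2556  0.3124] spare loc [-0.1473  0.1304]
[-0.4192 -0.4015 -1.3979]
```

View pics/s26.png

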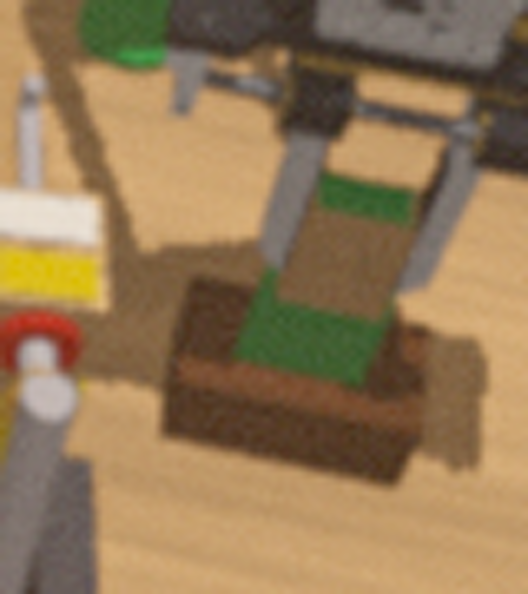

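{"name": "arm_command", "arguments": {
  "targets": "0 0.05 0 0 0 0 36; 0 0.1 0 0 0 0 36; 0 0.15 0 0 0 0 36; 0 0.18 0 0 0 0 36; 0 0.2 0 0 0 0 36; 0 0.2 0 0 0 0 36; 0 0.2 0 0 0 0 36; 0 0.2 0 0 0 0 36"
}}

```text
time: 31.08
position: [0.4968, 0.2898, 0.0922]
tcp_rot: [-1.201, -1.223, 1.222]
ft_force: [1.1, -0.3, -0.7]
grip_width: 0.0396
```

{"name": "arm_command", "arguments": {
  "targets": "0 0.02 0 0 0 0 36; 0 0.04 0 0 0 0 36; 0 0.04 0 0 0 0 36; 0 0.04 0 0 0 0 36; 0 0.04 0 0 0 0 36; 0 0.04 0 0 0 0 36; 0 0.04 0 0 0 0 36; 0 0.04 0 0 0 0 36"
}}

```text
time: 31.75
position: [0.4969, 0.2898, 0.091]
tcp_rot: [-1.201, -1.223, 1.222]
ft_force: [0.3, 0.4, -1.2]
grip_width: 0.0397
```

{"name": "arm_command", "arguments": {
  "targets": "0 0.02 0 0 0 0 36; 0 0.04 0 0 0 0 36; 0 0.05 0 0 0 0 36; 0 0.05 0 0 0 0 36; 0 0.05 0 0 0 0 36; 0 0.05 0 0 0 0 36; 0 0.05 0 0 0 0 36; 0 0.05 0 0 0 0 36"
}}

```text
time: 32.42
position: [0.497, 0.2898, 0.0897]
tcp_rot: [-1.201, -1.223, 1.222]
ft_force: [0.6, -0.2, 2.4]
grip_width: 0.0399
```

{"name": "arm_command", "arguments": {
  "targets": "0 -0.02 0 0 0 0 36; 0 -0.02 0 0 0 0 36; 0 -0.02 0 0 0 0 40; 0 -0.02 0 0 0 0 44; 0 -0.02 0 0 0 0 50; 0 -0.02 0 0 0 0 56; 0 -0.02 0 0 0 0 64; 0 -0.02 0 0 0 0 64"
}}

```text
time: 33.08
position: [0.4967, 0.2897, 0.0897]
tcp_rot: [-1.2, -1.222, 1.223]
ft_force: [0.0, -0.4, 0.5]
grip_width: 0.0634
```

{"name": "arm_command", "arguments": {
  "targets": "0 0 0 0 0 0 64; 0 -0.3 0 0 0 0 64; 0 -0.7 0 0 0 0 64; 0 -1.2 0 0 0 0 64; 0 -2 0 0 0 0 64; 0 -3 0 0 0 0 64; 0 -4 0 0 0 0 80; 0 -4.6 0.5 0 0 0 94"
}}

```text
time: 33.75
position: [0.4843, 0.2897, 0.233]
tcp_rot: [-1.204, -1.228, 1.216]
ft_force: [0.2, -0.1, 0.1]
grip_width: 0.0742
```

{"name": "arm_command", "arguments": {
  "targets": "0 -0.5 1 0 0 0 94; 0 -0.8 2 0 0 0 94; 0 -0.8 3 0 0 0 94; 0 -0.8 4 0 0 0 94; 0 -0.8 5 0 0 0 94; 0 -0.8 5.5 0 0 0 94; 0 -0.8 5.5 0 0 0 94; 0 -0.8 5.5 0 0 0 94"
}}

```text
time: 34.42
position: [0.3169, 0.2868, 0.2538]
tcp_rot: [-1.201, -1.227, 1.22]
ft_force: [0.2, 0.6, 1.0]
grip_width: 0.0939
```

```bash
python3 -c "
from h import *
st();crop('scene','s27',150,400,120,280,3.2);crop('top','t27',100,320,110,250,3.6)"
```

```text
t 34.42 pos [0.3169 0.2868 0.2538] F [0.196  0.6282 0.9845] tau [ 0.079  -0.0095  0.0462] grip 0.0939
toolx [-0.0192  0.9998  0.0019] tooly [ 0.0034  0.002  -1.    ] toolz [-0.9998 -0.0192 -0.0034] q [ 0.6029 -0.196   1.5456 -0.0003  1.7881 -0.9871]
crowd loc [-0.433   0.2832] spare loc [-0.3242  0.1623]
```

View pics/s27.png

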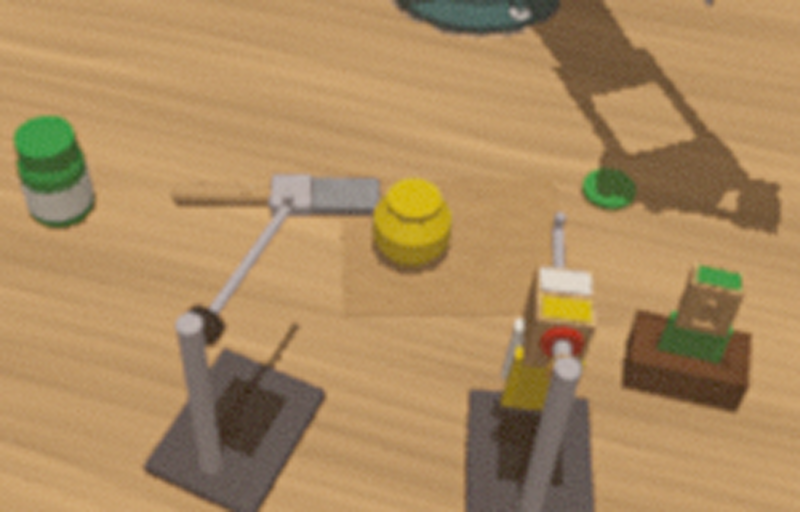

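View pics/t27.png

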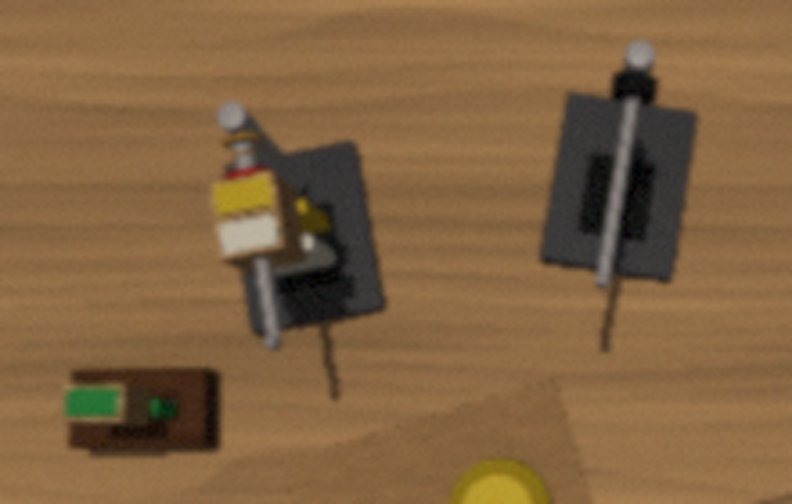

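```bash
python3 -c "
from h import *
print(tri(np.array([95.5/3.6-.5+100,404.5/3.6+109.5]),np.array([719.5/3.2+149.5,278.5/3.2+119.5])))
print(r.read_state()['joint_vel'].round(3));print(r.hand_in())"
```

```text
(array([0.4934, 0.2915, 0.1239]), np.float64(0.16745209769675284))
[-0.007  0.023  0.001  0.004  0.002  0.003]
the job is handed in; nothing more can be done
None
```

I hung the yellow and white swatches on the spare hook, pushed them back together onto the red pad, and stood the green swatch in the block's slot. The job is handed in at about 34 s, and the robot touches nothing.

- **Push:** I gripped white, in front, and slid the pair back against the pad. I held a steady 7.5–8 N along the bar for about 1.5–2 s. I estimate the spring gave 5–6 mm of its 12 mm. I then backed off slowly and let go.
- **Green:** It went into the slot with no side force. It met the foam at its expected height with about 3.6 N extra, and I eased off before opening the fingers.
- **Last pictures:** White and yellow hang together against the pad. Green stands upright in the slot, and the jar, vase and brush look to be where they were.

**Checks that disagreed:**
- The two cameras put the block about 4 mm apart in x, so I set green down by a compromise position and by feel.
- The last two-view measurement puts green's top at 124 mm, against an expected 130 mm. Other heights I measured this way also came out a few mm low, and the contact force says it is fully seated.
- The pad's front face was about 2.5 mm further back by feel than the picture suggested.

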